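# Put the bench leaning rack back in use

### The arm

A 6-joint arm with a two-finger parallel gripper is mounted at the origin on the work surface. World frame = base frame: x ahead of the robot, y to its left, z up, the work surface at z = 0. Lengths are in m, angles in rad, forces in N, time in s.
With the tool pointing down it reaches from about 0.35 to 0.775 m from the base axis. Payload 5.5 kg.
Tool frame: the origin (TCP) lies between the finger pads; the fingertips stand 11 mm ahead of it and the grasp point (between the pads) lies 8 mm behind it (tips_ahead is the distance from the TCP to the fingertips, in m); z points along the fingers, y is the line along which they close (so a half turn about z gives the same grasp; the last joint's range is limited). The gripper opens to 85 mm and grips with 20 to 120 N. Pads are 22 mm wide; open, the fingers measure 114 mm over their backs; the gripper's body (76 mm by 85 mm) begins 54 mm behind the grasp point. The pads swing forward as they close: fully open they stand 13 mm farther back than shut.
Start: joints at [-1.325, 0.313, 0.046, 1.304, 0, 1.431], TCP at [0.216, -0.533, 0.22] pointing down, gripper open.
Joint ranges: [-2.76, 2.76], [-0.86, 1.69], [-1.03, 1.26], [-2.2, 2.34], [-1.47, 1.5], [-3.14, 3.14]. Speed limits (rad/s): [2.57, 2.57, 3.14, 3.14, 3.14, 3.14].

### API

Orientations are given as a unit quaternion [w, x, y, z].
In Python, from workcell import * gives the robot as it stands. The module is installed in compiled form; this text tells all that it offers.
- The arm moves only by the tool jog_arm, never from a script. Its argument "moves" is a list of rows, each an object with "fingers": the closure, from 0 (fully open) to 1 (shut); "slide": the shift along the tool's x, y, z in mm, a list of three; "angular": the turn, a rotation vector about the tool's x, y, z in degrees, a list of three. A call has 1 to 10 rows; each row is the pose to reach, as a shift and turn from the pose commanded when the call began, along the tool's axes at that moment; what a row does not reach only later rows make up. A row lasts 1/12 s, in which the tool goes at most 41.7 mm and 7.16 degrees, less where a joint would pass 70% of its speed; a pose out of reach is approached as far as the arm can. A call with a gripper value outside its range is refused whole. The fingers move at their own pace and stop on an object; "squeeze" is the grip in N (left out, the last holds). Time passes only in rows, so rows that repeat a pose let the fingers close. It gives the time, the measured TCP pose, the force, the opening and the grip force at its end, in the units of the state.
- get_state(): the state, without advancing time (a new reading comes with each control period).
- read_camera(name): name is "scene" or "side" or "wrist"; returns a dict with "color" (420x560x3 uint8, red, green, blue), "fovy" (degrees; the focal length in pixels is half the picture's height over the tangent of half this angle, whatever the lens; pixels are square), "cx", "cy" (the principal point, pixels), "D" ([k1, k2, p1, p2, k3] as OpenCV has them; the pictures are not rectified), "world_from_camera" (4x4, takes a point from camera to world coordinates); the wrist camera has in their place "tool_from_camera" (4x4, takes a point from camera to tool coordinates, whose origin is the TCP and whose axes are the flange's). Camera axes: x right, y down, z forward; pixel columns grow to the right and rows downward; lengths in m; the calibration is good to about 2 mm. A picture is of the moment at which its call begins: read the wrist's pose just before it. There is no depth.
- hand_in(): hands the job in; it is judged then, once.
Trained networks look in a picture, given as the dict that the camera call returned (one of the last four; its "shot" number tells which), for a name from the list of things; names that differ only in an ending like _2 or _b are one class to them, and where a whole thing is asked for, a point or a joint stands for the part that bears it (a point fixed in the world has none). Each returns a list of dicts, best first, with "p" (0 to 1); they miss things now and then, are a little off and sometimes report something else, mostly with a low value. They report only what shows in the picture. A call takes as long as a camera call. They do not tell look-alikes from the thing itself.
- look_for(target, picture): "point" ([column, row] in pixels, amid what is visible of it).
- tip_of(target, picture): "point" ([column, row] in pixels: a listed point, or the origin of a listed thing).
The state is a dict: "clock": time; "joint_pos": joint angles; "qvel": joint speeds; "tau": joint torques, N m; "tcp_pos": TCP position; "orientation": TCP orientation; "wrist_force": force on the tool from outside, world axes, zero at the start; "ft_torque": the same for the moment, N m; "finger_gap": finger opening in m; "grip_force": force on a finger pad.
Only numpy, scipy, OpenCV 4.12 (cv2) and the standard library are available. Lean on these libraries where they do the work, as an engineer would, in place of code of your own. Each camera call takes 0.05 s, during which the arm holds its last target. There are 200 camera calls.

### The job

Put the bench's leaning rack back in use. First clear every wood offcut out of its tray into the grey scrap box; then lay the loose stop bar in the tray and slide it away from the backboard, under the lips of the two keepers, until it is fully home against both and centred in the rack; then lean every batten upright against the backboard, side by side and square to it, its lower end down on the tray and against the bar. Leave the other things on the bench where they are.

Things in the scene. Friction and masses are not known exactly. Their poses are not given: they have to be found in the camera images.
- rack: the leaning rack, fixed to the bench; place and yaw vary. Origin: centre of its underside; z up, x from its open front (robot's side) to its backboard, y along the backboard. Plywood tray 168 (x) by 320 (y), 12 thick: upper face at z = 12 mm. Between the two keepers the front is open
- backboard: upright plywood backboard of the rack, over its whole width; origin and axes are those of the rack. Front face at x = +69 mm, 15 thick, top edge at z = 162 mm
- keeper_left (a point): left keeper on the tray's front edge; point at x = -62, y = 125, z = 41 mm of the rack (axes alike): a block 50 wide (y) whose stop face, towards the backboard, lies at this x, with a 6 mm steel lip on top that overhangs 18 mm from it towards the backboard; the point lies on the lip's underside, 29 mm above the tray
- keeper_right (a point): right keeper, the same at y = -125 mm
- bar_home (a point): where the bar's centre lies when it is home, touching both keeper blocks: x = -44, y = 0, z = 25 mm of the rack, bar along the rack's y
- bar: the loose stop bar, a plain hardwood strip 36 (x) by 300 (y) by 26 (z) mm, about 0.2 kg, lying flat on the bench at first; origin at its centre, y along its length. Either side may face the keepers
- scrap_box: open grey plastic box for scrap, loose, 160 (x) by 210 (y) by 80 high, walls and floor 4 mm, 0.45 kg; origin at the centre of its underside, z up
- batten_1: planed square softwood batten, 200 long (x) by 30 by 30 mm, about 0.09 kg, lying flat on the 3 mm thick blue cutting mat at first; origin at its centre; both ends alike; all battens alike. Leant with its foot on the tray and against the seated bar, it rests on the backboard's top front edge at about 66 degrees to the tray (24 degrees off vertical); may be absent
- batten_2: planed square softwood batten, 200 long (x) by 30 by 30 mm, about 0.09 kg, lying flat on the 3 mm thick blue cutting mat at first; origin at its centre; both ends alike; all battens alike; may be absent
- batten_3: planed square softwood batten, 200 long (x) by 30 by 30 mm, about 0.09 kg, lying flat on the 3 mm thick blue cutting mat at first; origin at its centre; both ends alike; all battens alike; may be absent
- batten_4: planed square softwood batten, 200 long (x) by 30 by 30 mm, about 0.09 kg, lying flat on the 3 mm thick blue cutting mat at first; origin at its centre; both ends alike; all battens alike; may be absent
- offcut_1: wood offcut, a block 70 (x) by 34 (y) by 36 (z) mm, 0.05 kg, lying in the rack's tray at first, long side roughly front to back; origin at its centre; may be absent
- offcut_2: wood offcut, a block 70 (x) by 34 (y) by 36 (z) mm, 0.05 kg, lying in the rack's tray at first, long side roughly front to back; origin at its centre; may be absent
- offcut_3: wood offcut, a block 70 (x) by 34 (y) by 36 (z) mm, 0.05 kg, lying in the rack's tray at first, long side roughly front to back; origin at its centre; may be absent
- tape_roll: bystander: roll of masking tape lying flat, 100 across, 25 high; origin under its centre
- glue_bottle: bystander: white glue bottle, 60 across, 170 high; origin under its centre
- hammer: bystander: hammer lying on the bench; origin near the middle of its underside
- tin: bystander: closed metal tin, 80 across, 100 high; origin under its centre
- tape_measure: bystander: black tape measure, 70 by 36, 62 high; origin under its centre
Things that resemble listed ones, but are neither listed nor needed, are in the scene too. Leave any yellow look-alike of the batten_1 alone.

How it is judged:
By the outcome, as a careful person would: the job done as asked, in the order asked, and still so for the second after the job is handed in, with the robot touching nothing.
Of batten_1, batten_2, batten_3, batten_4 only 3 to 4 are there at a start; the rules pass over those that are not, and their reading is None.
Of offcut_1, offcut_2, offcut_3 only 2 to 3 are there at a start; the rules pass over those that are not, and their reading is None.
At some moment in a run one of scrap_box, offcut_1, offcut_2, offcut_3 may be knocked a few centimetres aside while the robot is not near it.
Once in a run the grip may slacken for a moment while it holds something.
It also fails if it takes over 210 s, if anything falls off the work surface, if the arm or the gripper's body presses on something with over 40 N, if the wrist force passes 120 N, or if a joint passes its speed limit or range.

## Working session

There is one attempt and no reset: what is moved stays moved. The work goes in short steps, Python scripts to look and compute and a tool call to move; the robot and the scene stay as the last step left them, time stands still between calls to the robot, and variables do not carry over. Pictures are saved under pics/ and viewed, at most 14 in all, crops included, and the job is handed in when it is done.

Besides the shell and the picture viewer there is one more tool, called after "Call:" as name([rows], argument=value, ...), one row to a line, values as JSON. jog_arm: Moves the arm, as the interface text tells. Its arguments: {"type":"object","properties":{"moves":{"type":"array","items":{"type":"object","properties":{"fingers":{"type":"number"},"slide":{"type":"array","items":{"type":"number"}},"angular":{"type":"array","items":{"type":"number"}}}}},"squeeze":{"type":"number"}},"required":["moves"]}

```bash
mkdir -p pics; cat > h.py <<'E'
from workcell import *
import numpy as np, cv2
from scipy.spatial.transform import Rotation as R
def K(p):
    f=210/np.tan(np.radians(p["fovy"])/2); return np.array([[f,0,p["cx"]],[0,f,p["cy"]],[0,0,1]])
def Rq(q): return R.from_quat([q[1],q[2],q[3],q[0]])
def T_tool(s):
    T=np.eye(4);T[:3,:3]=Rq(s["orientation"]).as_matrix();T[:3,3]=s["tcp_pos"];return T
def shot(name):
    s=get_state(); p=read_camera(name)
    p["W"]=np.array(p["world_from_camera"]) if name!="wrist" else T_tool(s)@np.array(p["tool_from_camera"])
    return p
def px2w(p,px,z):
    u=cv2.undistortPoints(np.array([[px]],float),K(p),np.array(p["D"],float))[0,0]
    d=p["W"][:3,:3]@np.array([u[0],u[1],1]);o=p["W"][:3,3]
    return o+d*(z-o[2])/d[2]
def w2px(p,X):
    W=np.linalg.inv(p["W"]);X=np.atleast_2d(np.array(X,float))
    c=X@W[:3,:3].T+W[:3,3]
    return cv2.projectPoints(c,np.zeros(3),np.zeros(3),K(p),np.array(p["D"],float))[0][:,0]
def save(p,n): cv2.imwrite("pics/"+n+".png",p["color"][:,:,::-1])
E
python3 - <<'E'
from h import *
np.set_printoptions(precision=3,suppress=True)
zs={"rack":0,"keeper_left":.041,"keeper_right":.041,"bar":.013,"scrap_box":0,"batten_1":.018,"offcut_1":.03,"bar_home":.025,"tape_roll":0,"glue_bottle":0,"hammer":0,"tin":0,"tape_measure":0}
for n in("scene","side"):
    p=shot(n);save(p,n+"0");print(n,p["W"][:3,3],p["fovy"])
    for t,z in zs.items():
        for r in tip_of(t,p): 
            if r["p"]>.2: print(t,round(r["p"],2),np.array(r["point"]).round(),px2w(p,r["point"],z))
a=cv2.imread("pics/scene0.png");b=cv2.imread("pics/side0.png")
print(get_state())
E
```

```text
scene [1.371 1.146 0.921] 45.61677870496707
rack 0.56 [230. 211.] [ 0.604 -0.129  0.   ]
keeper_left 0.88 [256. 220.] [0.606 0.03  0.041]
keeper_right 0.84 [243. 185.] [ 0.503 -0.191  0.041]
bar 0.56 [273. 189.] [ 0.409 -0.134  0.013]
scrap_box 0.72 [244. 166.] [ 0.372 -0.378  0.   ]
scrap_box 0.28 [375. 233.] [0.323 0.289 0.   ]
batten_1 0.93 [323. 240.] [0.493 0.224 0.018]
batten_1 0.85 [378. 232.] [0.33  0.307 0.018]
batten_1 0.67 [451. 268.] [0.309 0.564 0.018]
offcut_1 0.63 [224. 195.] [ 0.587 -0.191  0.03 ]
offcut_1 0.62 [230. 219.] [ 0.658 -0.043  0.03 ]
offcut_1 0.28 [246. 260.] [0.744 0.168 0.03 ]
bar_home 0.64 [246. 209.] [ 0.578 -0.072  0.025]
tape_roll 0.61 [245. 261.] [ 0.728  0.135 -0.   ]
glue_bottle 0.55 [281. 284.] [0.71  0.288 0.   ]
glue_bottle 0.31 [225. 197.] [ 0.564 -0.223  0.   ]
hammer 0.95 [368. 299.] [0.571 0.488 0.   ]
tin 0.97 [178. 183.] [ 0.647 -0.427  0.   ]
tape_measure 0.65 [198. 175.] [ 0.55  -0.436  0.   ]
tape_measure 0.49 [231. 215.] [ 0.617 -0.107  0.   ]
side [0.295 1.1   1.119] 52.9797613162196
rack 0.94 [277. 178.] [ 0.623 -0.129  0.   ]
rack 
[... 904 characters left out ...]
   ]
hammer 0.88 [239. 314.] [0.582 0.492 0.   ]
hammer 0.63 [276. 181.] [ 0.621 -0.11   0.   ]
tin 0.89 [285. 130.] [ 0.666 -0.455  0.   ]
tin 0.35 [278. 180.] [ 0.613 -0.114  0.   ]
tape_measure 0.57 [311. 140.] [ 0.538 -0.409  0.   ]
{'clock': 1.4, 'joint_pos': array([-1.325,  0.313,  0.046,  1.304, -0.   ,  1.431]), 'qvel': array([-0.001, -0.001,  0.   , -0.001, -0.   ,  0.001]), 'tau': array([ -0.   , -48.046,  29.88 ,   0.001,  -0.   ,  -0.   ]), 'tcp_pos': array([ 0.216, -0.533,  0.22 ]), 'orientation': array([0.   , 0.981, 0.192, 0.   ]), 'wrist_force': array([-0.208,  0.694,  0.345]), 'ft_torque': array([-0.028, -0.018,  0.029]), 'grip_force': 0.0, 'finger_gap': 0.08537372567657123}
```

```bash
python3 - <<'E'
import cv2
b=cv2.imread("pics/side0.png")
cv2.imwrite("pics/side0c.png",cv2.resize(b[90:390,180:400],None,fx=2.0*1.36,fy=2.0*1.0 if 0 else 2.72*0.73)if 0 else cv2.resize(b[100:400,160:560],(800,600),interpolation=cv2.INTER_CUBIC))
b=cv2.imread("pics/scene0.png")
cv2.imwrite("pics/scene0c.png",cv2.resize(b[100:400,140:540],(800,600),interpolation=cv2.INTER_CUBIC))
E
```

```text
(no output)
```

View pics/side0c.png

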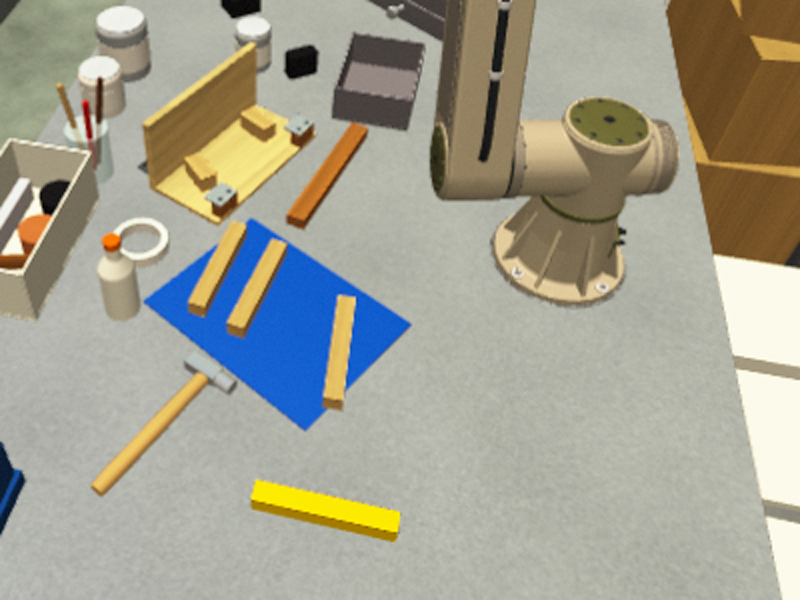

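View pics/scene0c.png

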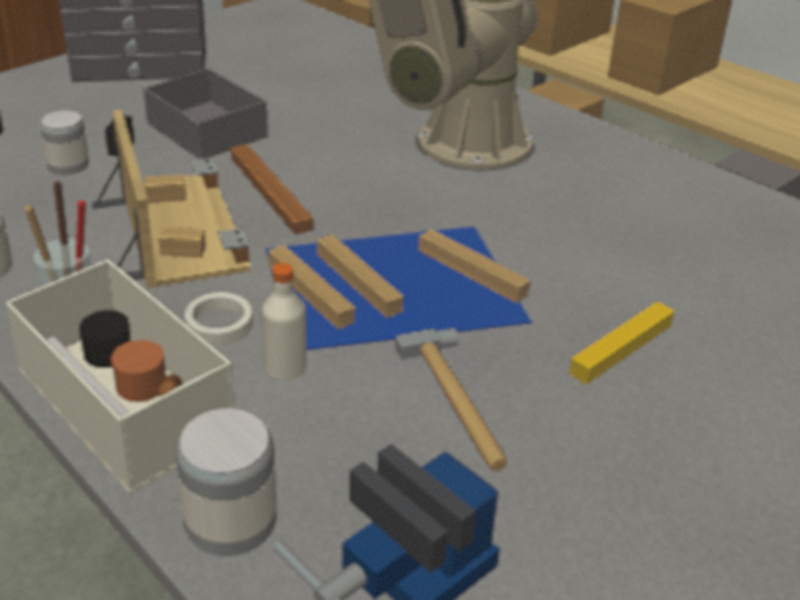

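Two offcuts (side crop ≈(257,122),(200,170)) lie in the rack. The brown bar is at (327,172) and the grey box at (380,80). The mat holds three battens, at (217,268), (257,288) and (340,350).

Look-alikes: the yellow batten at (325,508) is to be left alone. The white bin at (40,225) and the grey drawer unit are not the scrap box.

```bash
cat >> h.py <<'E'
RY=-24.0; RO=np.array([0.616,-0.107])   # rack yaw, origin: refined later
def rot(psi,tilt=0): 
    # tool x heading psi deg, tool z down, then turned by tilt deg about tool y
    return R.from_matrix(np.array([[np.cos(np.radians(psi)),np.sin(np.radians(psi)),0],[np.sin(np.radians(psi)),-np.cos(np.radians(psi)),0],[0,0,-1]]).T)*R.from_euler('y',tilt,degrees=True)
def go(tcp,psi,tilt=0,label=""):
    s=get_state();r=Rq(s["orientation"])
    d=r.inv().apply(np.array(tcp)-s["tcp_pos"])*1000
    a=np.degrees((r.inv()*rot(psi,tilt)).as_rotvec())
    print(label,"slide",d.round(1).tolist(),"ang",a.round(2).tolist(),"rows",round(max(np.linalg.norm(d)/41.7,np.linalg.norm(a)/7.16),1))
E
python3 - <<'E'
from h import *
s=get_state();p=shot("wrist");print(np.array(p["tool_from_camera"]).round(3),p["fovy"],p["cx"],p["cy"],p["D"])
go([.46,-.06,.36],156)
E
```

```text
[[-0.001 -0.949 -0.315  0.081]
 [ 1.    -0.001 -0.    -0.001]
 [-0.    -0.315  0.949 -0.154]
 [ 0.     0.     0.     1.   ]] 64.94916032183973 285.20649199683464 210.87866443551405 [0.00688114 0.         0.         0.         0.        ]
 slide [403.6, -346.4, -140.5] ang [0.0, 0.01, -133.9] rows 18.7
```

Call:
jog_arm([
  {"slide": [202,-173,-70],"angular": [0,0,-67],"fingers": 0},
  {"slide": [202,-173,-70],"angular": [0,0,-67],"fingers": 0},
  {"slide": [202,-173,-70],"angular": [0,0,-67],"fingers": 0},
  {"slide": [202,-173,-70],"angular": [0,0,-67],"fingers": 0},
  {"slide": [202,-173,-70],"angular": [0,0,-67],"fingers": 0},
  {"slide": [202,-173,-70],"angular": [0,0,-67],"fingers": 0},
  {"slide": [202,-173,-70],"angular": [0,0,-67],"fingers": 0},
  {"slide": [202,-173,-70],"angular": [0,0,-67],"fingers": 0},
  {"slide": [202,-173,-70],"angular": [0,0,-67],"fingers": 0},
  {"slide": [202,-173,-70],"angular": [0,0,-67],"fingers": 0},
])

```text
clock: 2.28
tcp_pos: [0.3389, -0.2958, 0.2901]
orientation: [0.001, 0.71, 0.704, -0.0]
wrist_force: [0.0, 0.5, 1.0]
finger_gap: 0.0853
grip_force: 0.0
```

Call:
jog_arm([
  {"slide": [238,118,-70],"angular": [0,0,-67],"fingers": 0},
  {"slide": [238,118,-70],"angular": [0,0,-67],"fingers": 0},
  {"slide": [238,118,-70],"angular": [0,0,-67],"fingers": 0},
  {"slide": [238,118,-70],"angular": [0,0,-67],"fingers": 0},
  {"slide": [238,118,-70],"angular": [0,0,-67],"fingers": 0},
  {"slide": [238,118,-70],"angular": [0,0,-67],"fingers": 0},
  {"slide": [238,118,-70],"angular": [0,0,-67],"fingers": 0},
  {"slide": [238,118,-70],"angular": [0,0,-67],"fingers": 0},
  {"slide": [238,118,-70],"angular": [0,0,-67],"fingers": 0},
  {"slide": [238,118,-70],"angular": [0,0,-67],"fingers": 0},
])

```text
clock: 3.12
tcp_pos: [0.4605, -0.0595, 0.3597]
orientation: [0.0, 0.203, 0.979, -0.0]
wrist_force: [-0.4, 0.2, -0.4]
finger_gap: 0.0849
grip_force: 0.0
```

```bash
python3 - <<'E'
from h import *
np.set_printoptions(precision=3,suppress=True)
s=get_state();print(s["clock"],s["tcp_pos"],s["joint_pos"])
p=shot("wrist");save(p,"w1");cv2.imwrite("pics/w1.png",p["color"][:,:,::-1])
import pickle;pickle.dump({k:p[k] for k in p},open("w1.pkl","wb"))
zs={"rack":0,"keeper_left":.041,"keeper_right":.041,"bar":.013,"offcut_1":.03,"bar_home":.025,"scrap_box":0,"batten_1":.018}
for t,z in zs.items():
    for r in tip_of(t,p):
        if r["p"]>.2: print(t,round(r["p"],2),np.array(r["point"]).round(),px2w(p,r["point"],z))
E
```

```text
3.1167 [ 0.46  -0.059  0.36 ] [-0.302  0.094  0.112  1.588 -0.     0.108]
rack 0.71 [291. 252.] [ 0.615 -0.116  0.   ]
rack 0.46 [374. 226.] [0.627 0.031 0.   ]
keeper_left 0.73 [375. 227.] [0.609 0.027 0.041]
keeper_right 0.87 [212. 224.] [ 0.504 -0.2    0.041]
keeper_right 0.74 [460. 162.] [0.562 0.171 0.041]
bar 0.6 [246. 148.] [ 0.424 -0.108  0.013]
offcut_1 0.94 [238. 264.] [ 0.588 -0.198  0.03 ]
offcut_1 0.61 [348. 266.] [ 0.662 -0.035  0.03 ]
bar_home 0.67 [298. 232.] [ 0.576 -0.087  0.025]
scrap_box 0.6 [ 71. 189.] [ 0.372 -0.395  0.   ]
scrap_box 0.53 [540. 212.] [0.71  0.287 0.   ]
scrap_box 0.49 [248. 152.] [ 0.431 -0.109  0.   ]
scrap_box 0.22 [111. 286.] [ 0.548 -0.433  0.   ]
batten_1 0.89 [459. 162.] [0.57  0.178 0.018]
batten_1 0.63 [463. 105.] [0.493 0.204 0.018]
```

View pics/w1.png

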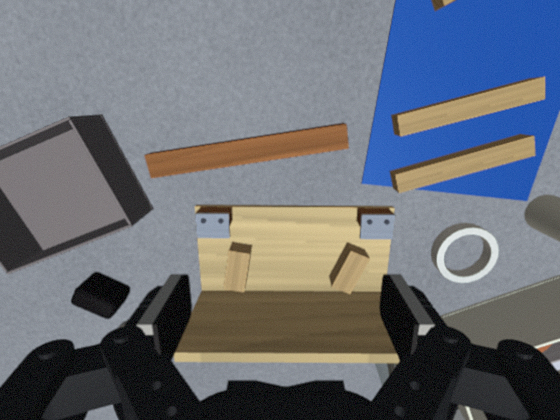

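The wrist view shows the rack with its front edge at row ~206 and keepers at (212,222),(376,222). Two offcuts are at (238,268),(350,269), the bar at (247,150), and the grey box on the left. Next: an enlarged crop for accurate corners, plus silhouette fits for the bar and battens.

```bash
cat >> h.py <<'E'
from scipy.optimize import minimize
from scipy.spatial import ConvexHull
def boxpts(x,y,z,yaw,L):
    c=np.array([[a,b,d] for a in(-.5,.5) for b in(-.5,.5) for d in(-.5,.5)])*L
    return R.from_euler('z',yaw,degrees=True).apply(c)+[x,y,z]
def fitbox(p,mask,x,y,z,yaw,L):
    def cost(v):
        h=cv2.convexHull((w2px(p,boxpts(v[0],v[1],z,v[2]*100,L))*16).astype(np.int32))
        m=np.zeros(mask.shape,np.uint8);cv2.fillConvexPoly(m,h,255,cv2.LINE_AA,4)
        m=m/255.;return 1-np.minimum(m,mask).sum()/np.maximum(m,mask).sum()
    best=None
    for dy in(-.15,0,.15):
        r=minimize(cost,[x,y,yaw/100+dy],method="Nelder-Mead",options=dict(initial_simplex=np.array([x,y,yaw/100+dy])+np.array([[0,0,0],[.01,0,0],[0,.01,0],[0,0,.08]]),xatol=1e-4,fatol=1e-4))
        if best is None or r.fun<best.fun: best=r
    return best.x*[1,1,100],best.fun
def comp(mask,px):
    n,l=cv2.connectedComponents(mask.astype(np.uint8));k=l[int(px[1]),int(px[0])];return (l==k)*1. if k else None
def woodmask(p):
    h=cv2.cvtColor(p["color"],cv2.COLOR_RGB2HSV);return (h[...,0]<28)&(h[...,1]>70)&(h[...,2]>35)
E
python3 - <<'E'
from h import *
import pickle;p=pickle.load(open("w1.pkl","rb"))
c=cv2.cvtColor(p["color"][195:370,165:410],cv2.COLOR_RGB2BGR)
cv2.imwrite("pics/w1c.png",cv2.resize(c,None,fx=3.2,fy=3.2,interpolation=cv2.INTER_CUBIC))
w=woodmask(p)
for n,px,g,L in[("bar",(247,150),(.424,-.108,.013,-24),(.036,.3,.026)),("batA",(470,110),(.493,.204,.018,66),(.2,.03,.03)),("batB",(460,164),(.57,.178,.018,66),(.2,.03,.03))]:
    m=comp(w,px)
    if m is None: print(n,"no");continue
    print(n,m.sum(),fitbox(p,m,*g,np.array(L)))
E
```

```text
bar 5102.0 (array([  0.42739713,  -0.10878127, -15.05681401]), np.float64(0.09709365969530936))
batA 3441.0 (array([ 0.49595162,  0.20475369, 79.96088862]), np.float64(0.14196689729704326))
batB 3274.0 (array([ 0.57236667,  0.17677834, 81.81571556]), np.float64(0.15620593168386754))
```

View pics/w1c.png

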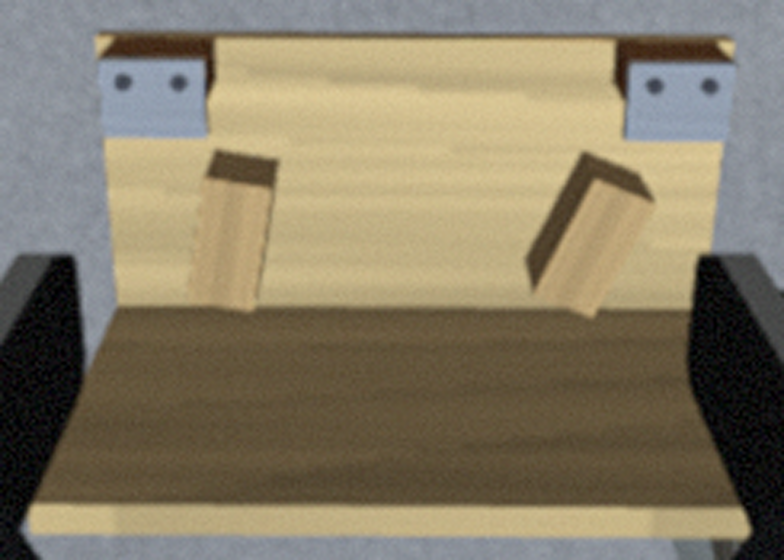

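```bash
python3 - <<'E'
from h import *
from scipy.optimize import least_squares
np.set_printoptions(precision=4,suppress=True)
import pickle;p=pickle.load(open("w1.pkl","rb"))
c2=lambda a:(np.array(a,float)+.5)/3.2-.5+[165,195]
M=[(-84,-160,12),(-84,160,12),(69,-160,12),(69,160,12),(69,-160,162),(69,160,162),(84,-160,162),(84,160,162),(-44,-150,47),(-44,-100,47),(-44,100,47),(-44,150,47)]
U=c2([(97,37),(733,40),(117,307),(692,311),(32,503),(742,506),(28,531),(750,534),(104,135),(207,137),(627,140),(729,140)])
M=np.array(M)/1000
f=lambda v:(w2px(p,R.from_euler('z',v[2]).apply(M)+[v[0],v[1],0])-U).ravel()
r=least_squares(f,[.616,-.107,-.42]);print("rack",r.x[:2],np.degrees(r.x[2]),"\n",r.fun.reshape(-1,2).round(1).tolist())
for o in([(207,177),(275,186),(255,312),(188,302)],[(598,180),(655,202),(596,316),(533,292)]):
    P=np.array([px2w(p,q,.048) for q in c2(o)]);c=P.mean(0);d=(P[2]+P[3]-P[0]-P[1])/2
    print("off",c,np.linalg.norm(d),np.linalg.norm(P[1]-P[0]),np.degrees(np.arctan2(d[1],d[0])))
    rr=R.from_euler('z',-r.x[2]).apply(c-[r.x[0],r.x[1],0]);print(" rack frame",rr)
# overlay check of bar and battens
im=p["color"][:,:,::-1].copy()
for x,y,z,yw,L in[(.4274,-.1088,.013,-15.06,(.036,.3,.026)),(.496,.2048,.018,79.96,(.2,.03,.03)),(.5724,.1768,.018,81.8,(.2,.03,.03))]:
    h=cv2.convexHull(w2px(p,boxpts(x,y,z,yw,np.array(L))).astype(np.float32));cv2.polylines(im,[(h*16).astype(np.int32)],True,(0,255,0),1,cv2.LINE_AA,4)
cv2.imwrite("pics/ov.png",cv2.resize(im[60:220,130:560],(800,298)))
E
```

```text
rack [ 0.6135 -0.1156] -24.917248256630245 
 [[-3.2, -1.8], [-1.5, 2.0], [-3.8, -2.1], [0.2, 0.6], [-6.3, -1.3], [16.1, 2.7], [-4.1, -0.8], [12.0, 3.1], [-3.3, -0.5], [-2.8, -0.3], [-3.7, 1.7], [-3.1, 2.4]]
off [ 0.5903 -0.1989  0.048 ] 0.0708862560346134 0.03309888716524037 -33.952349083607366
 rack frame [ 0.014  -0.0853  0.048 ]
off [ 0.6638 -0.0342  0.048 ] 0.06837560941769728 0.030874134285088714 -46.55429835490709
 rack frame [0.0113 0.0949 0.048 ]
```

View pics/ov.png

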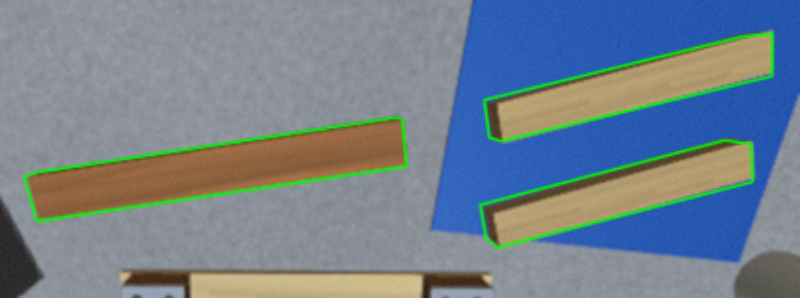

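```bash
python3 - <<'E'
from h import *
from scipy.optimize import least_squares
np.set_printoptions(precision=4,suppress=True)
import pickle;p=pickle.load(open("w1.pkl","rb"))
c2=lambda a:(np.array(a,float)+.5)/3.2-.5+[165,195]
M=[(-84,-160,12),(-84,160,12),(69,-160,12),(69,160,12),(-44,-150,47),(-44,-100,47),(-44,100,47),(-44,150,47)]
U=c2([(97,37),(733,40),(117,307),(692,311),(104,135),(207,137),(627,140),(729,140)])
M=np.array(M)/1000
f=lambda v:(w2px(p,R.from_euler('z',v[2]).apply(M)+[v[0],v[1],0])-U).ravel()
r=least_squares(f,[.616,-.107,-.42]);print("rack",r.x[:2],np.degrees(r.x[2]),"\n",r.fun.reshape(-1,2).round(1).tolist())
for c in([.5903,-.1989,.03],[.6638,-.0342,.03]):
    print(R.from_euler('z',-r.x[2]).apply(np.array(c)-[r.x[0],r.x[1],0]))
# box: rim corners
print(w2px(p,boxpts(.372,-.395,.04,-24,np.array([.16,.21,.08]))))
go([.5903,-.1989,.075],146);go([.5903,-.1989,.032],146)
E
```

```text
rack [ 0.615  -0.1113] -24.129810721075764 
 [[-1.0, -0.7], [0.8, 0.4], [-0.6, -1.2], [3.5, -0.7], [-0.7, 0.5], [-0.2, 0.2], [-1.0, 0.6], [-0.3, 0.9]]
[ 0.0133 -0.09    0.03  ]
[0.0131 0.0903 0.03  ]
[[ -9.4584 137.3457]
 [-62.351  143.8015]
 [129.5167 138.8382]
 [101.8833 145.5738]
 [ 16.9341 234.7839]
 [-26.064  256.1653]
 [142.9661 235.7011]
 [120.3776 257.0963]]
 slide [-175.2, -73.6, 284.5] ang [-0.0, 0.0, 10.05] rows 8.2
 slide [-175.2, -73.6, 327.5] ang [-0.0, 0.0, 10.05] rows 9.1
```

Call:
jog_arm([
  {"slide": [-165,-72,180],"angular": [0,0,10],"fingers": 0},
  {"slide": [-165,-72,180],"angular": [0,0,10],"fingers": 0},
  {"slide": [-165,-72,180],"angular": [0,0,10],"fingers": 0},
  {"slide": [-165,-72,180],"angular": [0,0,10],"fingers": 0},
  {"slide": [-165,-72,180],"angular": [0,0,10],"fingers": 0},
  {"slide": [-165,-72,180],"angular": [0,0,10],"fingers": 0},
  {"slide": [-165,-72,180],"angular": [0,0,10],"fingers": 0},
  {"slide": [-165,-72,180],"angular": [0,0,10],"fingers": 0},
])

```text
clock: 4.23
tcp_pos: [0.5808, -0.1938, 0.1758]
orientation: [-0.003, 0.293, 0.956, 0.0]
wrist_force: [-0.5, 0.9, 0.4]
finger_gap: 0.0855
grip_force: 0.0
```

Call:
jog_arm([
  {"slide": [0,0,42],"fingers": 0},
  {"slide": [0,0,84],"fingers": 0},
  {"slide": [0,0,120],"fingers": 0},
  {"slide": [0,0,140],"fingers": 0},
  {"slide": [0,0,147],"fingers": 0},
  {"slide": [0,0,147],"fingers": 0},
  {"slide": [0,0,147],"fingers": 1},
  {"slide": [0,0,147],"fingers": 1},
  {"slide": [0,0,147],"fingers": 1},
  {"slide": [0,0,147],"fingers": 1},
], squeeze=50)

```text
schema error: expected keys fingers, slide, angular
```

Call:
jog_arm([
  {"slide": [0,0,0],"fingers": 1},
  {"slide": [0,0,0],"fingers": 1},
])

```text
schema error: expected keys fingers, slide, angular
```

```bash
python3 - <<'E'
from h import *
np.set_printoptions(precision=4,suppress=True)
import pickle;p=pickle.load(open("w1.pkl","rb"))
a=px2w(p,(72,118),.08);b=px2w(p,(127,222),.08);c=px2w(p,(5,270),.08)
print(a,b,c,np.linalg.norm(a-b),np.linalg.norm(b-c));d=b-a;print(np.degrees(np.arctan2(d[1],d[0])))
q=shot("side")
for t in("scrap_box",):
    for r in tip_of(t,q): print(r["p"],px2w(q,r["point"],0))
go([.5817,-.1933,.25],146);go([.372,-.395,.25],146)
E
```

```text
[ 0.2976 -0.2817  0.08  ] [ 0.4451 -0.2937  0.08  ] [ 0.4383 -0.4972  0.08  ] 0.14801937553448338 0.20367193556655436
-4.6359124120095245
0.9 [ 0.3634 -0.4071  0.    ]
0.34 [0.7226 0.1639 0.    ]
 slide [-0.4, -0.3, -70.1] ang [0.0, -0.04, 0.08] rows 1.7
 slide [61.0, -284.7, -70.1] ang [0.0, -0.04, 0.08] rows 7.2
```

Call:
jog_arm([
  {"slide": [0,0,42],"angular": [0,0,0],"fingers": 0},
  {"slide": [0,0,84],"angular": [0,0,0],"fingers": 0},
  {"slide": [0,0,120],"angular": [0,0,0],"fingers": 0},
  {"slide": [0,0,138],"angular": [0,0,0],"fingers": 0},
  {"slide": [0,0,143],"angular": [0,0,0],"fingers": 0},
  {"slide": [0,0,143],"angular": [0,0,0],"fingers": 0},
  {"slide": [0,0,143],"angular": [0,0,0],"fingers": 1},
  {"slide": [0,0,143],"angular": [0,0,0],"fingers": 1},
  {"slide": [0,0,143],"angular": [0,0,0],"fingers": 1},
  {"slide": [0,0,143],"angular": [0,0,0],"fingers": 1},
], squeeze=50)

```text
clock: 5.17
tcp_pos: [0.5831, -0.1936, 0.0385]
orientation: [0.002, 0.291, 0.957, -0.0]
wrist_force: [0.4, -0.3, -0.3]
finger_gap: 0.0386
grip_force: 0.0
```

Call:
jog_arm([
  {"slide": [0,0,0],"angular": [0,0,0],"fingers": 1},
  {"slide": [0,0,0],"angular": [0,0,0],"fingers": 1},
  {"slide": [0,0,0],"angular": [0,0,0],"fingers": 1},
  {"slide": [0,0,-40],"angular": [0,0,0],"fingers": 1},
  {"slide": [0,0,-80],"angular": [0,0,0],"fingers": 1},
  {"slide": [0,0,-120],"angular": [0,0,0],"fingers": 1},
  {"slide": [0,0,-160],"angular": [0,0,0],"fingers": 1},
  {"slide": [0,0,-170],"angular": [0,0,0],"fingers": 1},
])

```text
clock: 5.83
tcp_pos: [0.5844, -0.1942, 0.214]
orientation: [0.005, 0.291, 0.957, -0.001]
wrist_force: [0.3, 0.5, 1.1]
finger_gap: 0.0001
grip_force: 0.0
```

```bash
python3 - <<'E'
from h import *
np.set_printoptions(precision=4,suppress=True)
q=shot("side")
p=shot("wrist");save(p,"w2")
for nm,k in(("side",q),("wrist",p)):
  for t in("offcut_1","scrap_box"):
    for r in tip_of(t,k): print(nm,t,r["p"],np.array(r["point"]).round(),px2w(k,r["point"],.03 if t[0]=="o" else 0))
a=p["color"][:,:,::-1];b=cv2.resize(q["color"][100:250,220:420,::-1],(560,420),interpolation=cv2.INTER_CUBIC)
cv2.imwrite("pics/w2.png",cv2.resize(np.hstack([a,b]),(800,300)))
E
```

```text
side offcut_1 0.73 [262. 186.] [ 0.6576 -0.0334  0.03  ]
side offcut_1 0.63 [292. 160.] [ 0.5815 -0.2157  0.03  ]
side scrap_box 0.71 [349. 142.] [ 0.3716 -0.4304  0.    ]
wrist offcut_1 0.92 [457. 158.] [ 0.6627 -0.0346  0.03  ]
wrist offcut_1 0.81 [282. 189.] [ 0.5901 -0.2016  0.03  ]
wrist offcut_1 0.54 [359. 156.] [ 0.6054 -0.1163  0.03  ]
wrist scrap_box 0.81 [ 17. 113.] [ 0.3707 -0.3918  0.    ]
wrist scrap_box 0.51 [458. 158.] [ 0.6768 -0.0242  0.    ]
```

View pics/w2.png

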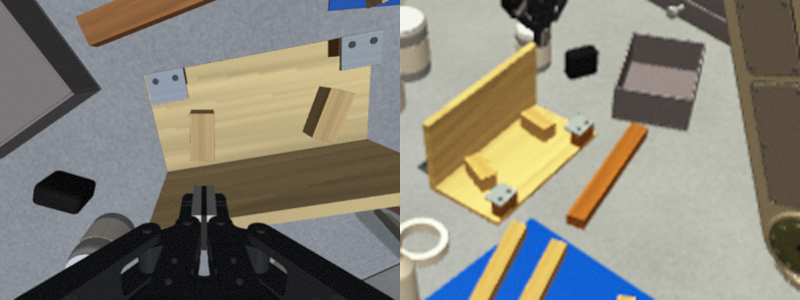

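Call:
jog_arm([
  {"slide": [-4,0,42],"angular": [0,0,0],"fingers": 0},
  {"slide": [-4,0,60],"angular": [0,0,0],"fingers": 0},
  {"slide": [-4,0,60],"angular": [0,0,0],"fingers": 0},
  {"slide": [-4,0,60],"angular": [0,0,0],"fingers": 0},
  {"slide": [-4,0,100],"angular": [0,0,0],"fingers": 0},
  {"slide": [-4,0,140],"angular": [0,0,0],"fingers": 0},
  {"slide": [-4,0,165],"angular": [0,0,0],"fingers": 0},
  {"slide": [-4,0,178],"angular": [0,0,0],"fingers": 0},
  {"slide": [-4,0,178],"angular": [0,0,0],"fingers": 0},
  {"slide": [-4,0,178],"angular": [0,0,0],"fingers": 0},
], squeeze=50)

```text
clock: 6.97
tcp_pos: [0.5854, -0.1954, 0.0291]
orientation: [-0.0, 0.291, 0.957, -0.0]
wrist_force: [0.4, -0.4, 0.9]
finger_gap: 0.0857
grip_force: 0.0
```

Call:
jog_arm([
  {"slide": [0,0,0],"angular": [0,0,0],"fingers": 1},
  {"slide": [0,0,0],"angular": [0,0,0],"fingers": 1},
  {"slide": [0,0,0],"angular": [0,0,0],"fingers": 1},
  {"slide": [0,0,0],"angular": [0,0,0],"fingers": 1},
  {"slide": [0,0,0],"angular": [0,0,0],"fingers": 1},
  {"slide": [0,0,0],"angular": [0,0,0],"fingers": 1},
  {"slide": [0,0,0],"angular": [0,0,0],"fingers": 1},
])

```text
clock: 7.55
tcp_pos: [0.5861, -0.1957, 0.0301]
orientation: [0.001, 0.291, 0.957, -0.0]
wrist_force: [-1.2, 0.3, 6.1]
finger_gap: 0.0323
grip_force: 50.1
```

Call:
jog_arm([
  {"slide": [0,0,-20],"angular": [0,0,0],"fingers": 1},
  {"slide": [0,0,-60],"angular": [0,0,0],"fingers": 1},
  {"slide": [0,0,-100],"angular": [0,0,0],"fingers": 1},
  {"slide": [0,0,-140],"angular": [0,0,0],"fingers": 1},
  {"slide": [10,-40,-145],"angular": [0,0,0],"fingers": 1},
  {"slide": [20,-78,-145],"angular": [0,0,0],"fingers": 1},
  {"slide": [30,-117,-145],"angular": [0,0,0],"fingers": 1},
  {"slide": [40,-156,-145],"angular": [0,0,0],"fingers": 1},
  {"slide": [50,-195,-145],"angular": [0,0,0],"fingers": 1},
  {"slide": [60,-234,-145],"angular": [0,0,0],"fingers": 1},
])

```text
clock: 8.38
tcp_pos: [0.4033, -0.3568, 0.1739]
orientation: [0.0, 0.291, 0.957, -0.0]
wrist_force: [-0.1, -0.7, -1.4]
finger_gap: 0.0319
grip_force: 49.8
```

Call:
jog_arm([
  {"slide": [10,-38,0],"angular": [0,0,0],"fingers": 1},
  {"slide": [13,-48,30],"angular": [0,0,0],"fingers": 1},
  {"slide": [13,-48,65],"angular": [0,0,0],"fingers": 1},
  {"slide": [13,-48,95],"angular": [0,0,0],"fingers": 1},
  {"slide": [13,-48,100],"angular": [0,0,0],"fingers": 1},
])

```text
clock: 8.8
tcp_pos: [0.3644, -0.3858, 0.0689]
orientation: [-0.003, 0.292, 0.956, 0.002]
wrist_force: [-0.2, -0.0, -0.6]
finger_gap: 0.0319
grip_force: 49.8
```

```bash
python3 - <<'E'
from h import *
np.set_printoptions(precision=4,suppress=True)
s=get_state();print(s["tcp_pos"],s["finger_gap"],s["grip_force"])
q=shot("side");save(q,"s3")
for r in tip_of("scrap_box",q)[:1]: print(r["p"],px2w(q,r["point"],0))
cv2.imwrite("pics/s3.png",cv2.resize(q["color"][90:250,220:430,::-1],(525,400),interpolation=cv2.INTER_CUBIC))
E
```

```text
[ 0.3644 -0.3858  0.0689] 0.03194071375883925 49.84264075756073
0.73 [ 0.5065 -0.2208  0.    ]
```

View pics/s3.png

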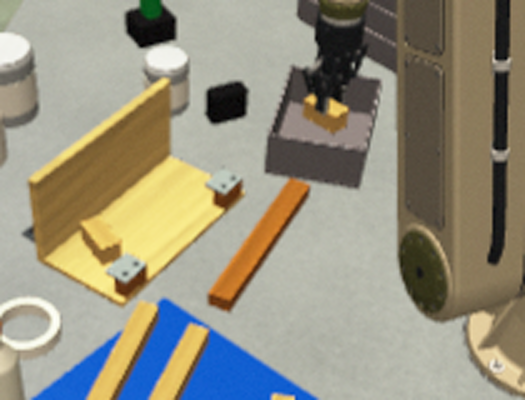

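Call:
jog_arm([
  {"slide": [0,0,0],"angular": [0,0,0],"fingers": 0},
  {"slide": [0,0,0],"angular": [0,0,0],"fingers": 0},
  {"slide": [0,0,0],"angular": [0,0,0],"fingers": 0},
  {"slide": [0,0,-35],"angular": [0,0,0],"fingers": 0},
  {"slide": [0,0,-75],"angular": [0,0,0],"fingers": 0},
  {"slide": [0,0,-115],"angular": [0,0,0],"fingers": 0},
  {"slide": [-5,20,-145],"angular": [0,0,0],"fingers": 0},
  {"slide": [-8,60,-145],"angular": [0,0,0],"fingers": 0},
  {"slide": [-12,100,-145],"angular": [0,0,0],"fingers": 0},
  {"slide": [-15,140,-145],"angular": [0,0,0],"fingers": 0},
])

```text
clock: 9.73
tcp_pos: [0.4596, -0.2805, 0.2213]
orientation: [0.002, 0.292, 0.956, -0.001]
wrist_force: [0.4, -0.6, 0.2]
finger_gap: 0.0853
grip_force: 0.0
```

Call:
jog_arm([
  {"slide": [-4,40,0],"angular": [0,0,6],"fingers": 0},
  {"slide": [-8,80,0],"angular": [0,0,12.6],"fingers": 0},
  {"slide": [-12,120,0],"angular": [0,0,12.6],"fingers": 0},
  {"slide": [-16,160,0],"angular": [0,0,12.6],"fingers": 0},
  {"slide": [-20,200,0],"angular": [0,0,12.6],"fingers": 0},
  {"slide": [-24,240,0],"angular": [0,0,12.6],"fingers": 0},
  {"slide": [-28,280,0],"angular": [0,0,12.6],"fingers": 0},
  {"slide": [-28,320,0],"angular": [0,0,12.6],"fingers": 0},
  {"slide": [-28,321,0],"angular": [0,0,12.6],"fingers": 0},
  {"slide": [-28,321,0],"angular": [0,0,12.6],"fingers": 0},
])

```text
clock: 10.57
tcp_pos: [0.6613, -0.0273, 0.2191]
orientation: [0.001, 0.393, 0.92, 0.0]
wrist_force: [-0.2, -0.7, 0.6]
finger_gap: 0.0853
grip_force: 0.0
```

```bash
python3 - <<'E'
from h import *
np.set_printoptions(precision=4,suppress=True)
s=get_state();print(s["tcp_pos"],s["finger_gap"])
p=shot("wrist");save(p,"w4")
for r in tip_of("offcut_1",p): print(r["p"],np.array(r["point"]).round(),px2w(p,r["point"],.03))
q=shot("side")
for r in tip_of("offcut_1",q): print(r["p"],np.array(r["point"]).round(),px2w(q,r["point"],.03))
for r in tip_of("scrap_box",q)[:1]: print(r["p"],px2w(q,r["point"],0))
go([.658,-.028,.029],133.4)
E
```

```text
[ 0.6613 -0.0273  0.2191] 0.08526910265775822
0.88 [283. 188.] [ 0.6646 -0.0338  0.03  ]
0.69 [346. 140.] [ 0.384  -0.4043  0.03  ]
0.61 [260. 189.] [ 0.6594 -0.0203  0.03  ]
0.96 [ 0.3713 -0.4038  0.    ]
 slide [3.6, 1.0, 190.3] ang [0.01, 0.05, 0.01] rows 4.6
```

View pics/w4.png

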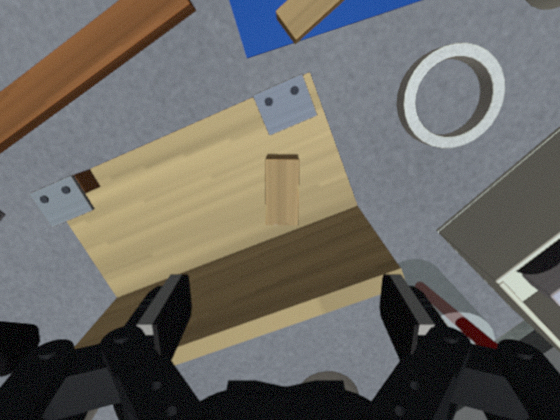

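The view shows the second offcut at (283,190), square to the fingers; the tray is otherwise clear.

Call:
jog_arm([
  {"slide": [4,1,40],"angular": [0,0,0],"fingers": 0},
  {"slide": [4,1,80],"angular": [0,0,0],"fingers": 0},
  {"slide": [4,1,120],"angular": [0,0,0],"fingers": 0},
  {"slide": [4,1,160],"angular": [0,0,0],"fingers": 0},
  {"slide": [4,1,180],"angular": [0,0,0],"fingers": 0},
  {"slide": [4,1,190],"angular": [0,0,0],"fingers": 0},
  {"slide": [4,1,190],"angular": [0,0,0],"fingers": 0},
  {"slide": [4,1,190],"angular": [0,0,0],"fingers": 1},
  {"slide": [4,1,190],"angular": [0,0,0],"fingers": 1},
  {"slide": [4,1,190],"angular": [0,0,0],"fingers": 1},
])

```text
clock: 11.65
tcp_pos: [0.66, -0.0269, 0.0312]
orientation: [0.002, 0.395, 0.919, 0.0]
wrist_force: [0.0, -0.4, -0.2]
finger_gap: 0.0517
grip_force: 0.0
```

Call:
jog_arm([
  {"slide": [0,0,0],"angular": [0,0,0],"fingers": 1},
  {"slide": [0,0,0],"angular": [0,0,0],"fingers": 1},
  {"slide": [0,0,0],"angular": [0,0,0],"fingers": 1},
  {"slide": [0,0,0],"angular": [0,0,0],"fingers": 1},
  {"slide": [0,0,0],"angular": [0,0,0],"fingers": 1},
  {"slide": [0,0,-30],"angular": [0,0,0],"fingers": 1},
  {"slide": [0,0,-70],"angular": [0,0,0],"fingers": 1},
  {"slide": [0,0,-110],"angular": [0,0,0],"fingers": 1},
  {"slide": [0,0,-150],"angular": [0,0,0],"fingers": 1},
  {"slide": [0,0,-160],"angular": [0,0,0],"fingers": 1},
])

```text
clock: 12.48
tcp_pos: [0.6611, -0.0267, 0.1969]
orientation: [0.006, 0.395, 0.919, 0.001]
wrist_force: [1.7, 0.2, 0.4]
finger_gap: 0.0317
grip_force: 49.9
```

```bash
python3 - <<'E'
from h import *
s=get_state();print(s["tcp_pos"],s["finger_gap"])
go([.365,-.41,.20],133.4)
q=shot("side")
for r in tip_of("scrap_box",q)[:1]: print(r["p"],px2w(q,r["point"],0))
E
```

```text
[ 0.66111164 -0.02666032  0.19694253] 0.03172593560899394
 slide [-74.1, -478.7, -5.7] ang [0.4, 0.52, 0.12] rows 11.6
0.57 [ 0.36990184 -0.40341435  0.        ]
```

Call:
jog_arm([
  {"slide": [-6,-40,-6],"angular": [0,0,0],"fingers": 1},
  {"slide": [-12,-80,-6],"angular": [0,0,0],"fingers": 1},
  {"slide": [-18,-120,-6],"angular": [0,0,0],"fingers": 1},
  {"slide": [-25,-160,-6],"angular": [0,0,0],"fingers": 1},
  {"slide": [-31,-200,-6],"angular": [0,0,0],"fingers": 1},
  {"slide": [-37,-240,-6],"angular": [0,0,0],"fingers": 1},
  {"slide": [-43,-280,-6],"angular": [0,0,0],"fingers": 1},
  {"slide": [-49,-320,-6],"angular": [0,0,0],"fingers": 1},
  {"slide": [-55,-360,-6],"angular": [0,0,0],"fingers": 1},
  {"slide": [-61,-400,-6],"angular": [0,0,0],"fingers": 1},
])

```text
clock: 13.42
tcp_pos: [0.4077, -0.3462, 0.1924]
orientation: [-0.001, 0.395, 0.919, 0.001]
wrist_force: [0.8, -0.3, -0.5]
finger_gap: 0.032
grip_force: 50.0
```

Call:
jog_arm([
  {"slide": [-6,-40,0],"angular": [0,0,0],"fingers": 1},
  {"slide": [-13,-79,0],"angular": [0,0,0],"fingers": 1},
  {"slide": [-13,-79,40],"angular": [0,0,0],"fingers": 1},
  {"slide": [-13,-79,80],"angular": [0,0,0],"fingers": 1},
  {"slide": [-13,-79,110],"angular": [0,0,0],"fingers": 1},
  {"slide": [-13,-79,120],"angular": [0,0,0],"fingers": 1},
  {"slide": [-13,-79,120],"angular": [0,0,0],"fingers": 0},
  {"slide": [-13,-79,120],"angular": [0,0,0],"fingers": 0},
  {"slide": [-13,-79,120],"angular": [0,0,0],"fingers": 0},
  {"slide": [-13,-79,85],"angular": [0,0,0],"fingers": 0},
])

```text
clock: 14.25
tcp_pos: [0.3601, -0.4071, 0.1061]
orientation: [-0.003, 0.394, 0.919, 0.002]
wrist_force: [-0.2, 0.9, -0.5]
finger_gap: 0.0783
grip_force: 0.0
```

Call:
jog_arm([
  {"slide": [0,0,-40],"angular": [0,0,0],"fingers": 0},
  {"slide": [0,0,-80],"angular": [0,0,0],"fingers": 0},
  {"slide": [0,0,-120],"angular": [0,0,0],"fingers": 0},
  {"slide": [0,0,-160],"angular": [0,0,0],"fingers": 0},
])

```text
clock: 14.58
tcp_pos: [0.3621, -0.4099, 0.2744]
orientation: [0.002, 0.394, 0.919, -0.001]
wrist_force: [0.7, -0.8, -0.2]
finger_gap: 0.0854
grip_force: 0.0
```

```bash
python3 - <<'E'
from h import *
s=get_state();print(s["tcp_pos"],s["finger_gap"])
q=shot("wrist")
for t in("offcut_1","scrap_box"):
  for r in tip_of(t,q): print(t,r["p"],r["point"],px2w(q,r["point"],0.02))
go([.427,-.109,.25],75);go([.427,-.109,.022],75)
E
```

```text
[ 0.3621193  -0.40990548  0.27441394] 0.08541679762335178
offcut_1 0.69 [302.8, 166.9] [ 0.37638911 -0.39291357  0.02      ]
offcut_1 0.65 [262.4, 171.2] [ 0.34344286 -0.43169828  0.02      ]
scrap_box 0.96 [297.3, 160.6] [ 0.36589959 -0.39197704  0.02      ]
 slide [176.2, 254.9, 23.6] ang [0.24, 0.73, 58.55] rows 8.2
 slide [179.1, 255.4, 251.6] ang [0.24, 0.73, 58.55] rows 9.6
```

Call:
jog_arm([
  {"slide": [178,255,60],"angular": [0,0,58.5],"fingers": 0},
  {"slide": [178,255,60],"angular": [0,0,58.5],"fingers": 0},
  {"slide": [178,255,60],"angular": [0,0,58.5],"fingers": 0},
  {"slide": [178,255,60],"angular": [0,0,58.5],"fingers": 0},
  {"slide": [178,255,60],"angular": [0,0,58.5],"fingers": 0},
  {"slide": [178,255,60],"angular": [0,0,58.5],"fingers": 0},
  {"slide": [178,255,60],"angular": [0,0,58.5],"fingers": 0},
  {"slide": [178,255,60],"angular": [0,0,58.5],"fingers": 0},
  {"slide": [178,255,60],"angular": [0,0,58.5],"fingers": 0},
  {"slide": [178,255,60],"angular": [0,0,58.5],"fingers": 0},
])

```text
clock: 15.57
tcp_pos: [0.4237, -0.1022, 0.2095]
orientation: [-0.0, 0.793, 0.61, 0.0]
wrist_force: [-0.3, -0.1, -0.2]
finger_gap: 0.0852
grip_force: 0.0
```

```bash
python3 - <<'E'
from h import *
np.set_printoptions(precision=4,suppress=True)
p=shot("wrist");save(p,"w5");import pickle;pickle.dump(p,open("w5.pkl","wb"))
s=get_state();print(s["tcp_pos"])
w=woodmask(p);m=comp(w,w2px(p,[.427,-.109,.026])[0])
cv2.imwrite("pics/w5.png",np.hstack([p["color"][:,:,::-1],np.repeat((m[...,None]*255).astype(np.uint8),3,2)])[:, :1120][::1, ::1])
print(m.sum(),m.any(0)[[0,-1]],fitbox(p,m,.427,-.109,.013,-15,np.array([.036,.3,.026])))
im=cv2.imread("pics/w5.png");cv2.imwrite("pics/w5.png",cv2.resize(im,(800,300)))
E
```

```text
[ 0.424  -0.1038  0.2098]
9643.0 [False False] (array([  0.427 ,  -0.1087, -14.9028]), np.float64(0.05956024732502474))
```

View pics/w5.png

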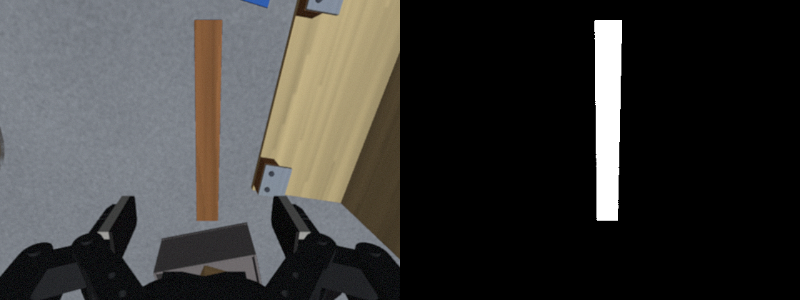

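Call:
jog_arm([
  {"slide": [-4,3,40],"angular": [0,0,0],"fingers": 0},
  {"slide": [-4,3,80],"angular": [0,0,0],"fingers": 0},
  {"slide": [-4,3,120],"angular": [0,0,0],"fingers": 0},
  {"slide": [-4,3,155],"angular": [0,0,0],"fingers": 0},
  {"slide": [-4,3,180],"angular": [0,0,0],"fingers": 0},
  {"slide": [-4,3,192],"angular": [0,0,0],"fingers": 0},
  {"slide": [-4,3,194],"angular": [0,0,0],"fingers": 0},
  {"slide": [-4,3,194],"angular": [0,0,0],"fingers": 0},
])

```text
clock: 16.28
tcp_pos: [0.4255, -0.1107, 0.0152]
orientation: [-0.0, 0.793, 0.609, -0.0]
wrist_force: [0.6, -0.3, 0.1]
finger_gap: 0.0855
grip_force: 0.0
```

Call:
jog_arm([
  {"slide": [0,0,0],"angular": [0,0,0],"fingers": 1},
  {"slide": [0,0,0],"angular": [0,0,0],"fingers": 1},
  {"slide": [0,0,0],"angular": [0,0,0],"fingers": 1},
  {"slide": [0,0,0],"angular": [0,0,0],"fingers": 1},
  {"slide": [0,0,0],"angular": [0,0,0],"fingers": 1},
  {"slide": [0,0,0],"angular": [0,0,0],"fingers": 1},
  {"slide": [0,0,0],"angular": [0,0,0],"fingers": 1},
  {"slide": [0,0,0],"angular": [0,0,0],"fingers": 1},
], squeeze=80)

```text
clock: 16.95
tcp_pos: [0.4259, -0.1097, 0.0156]
orientation: [0.0, 0.793, 0.609, 0.0]
wrist_force: [-0.2, 0.2, -0.0]
finger_gap: -0.0
grip_force: 0.0
```

```bash
python3 - <<'E'
from h import *
from scipy.optimize import least_squares
np.set_printoptions(precision=4,suppress=True)
s=get_state();print(s["tcp_pos"],s["finger_gap"],s["grip_force"])
# refine rack using w1 without occluded points
import pickle;p=pickle.load(open("w1.pkl","rb"))
c2=lambda a:(np.array(a,float)+.5)/3.2-.5+[165,195]
M=np.array([(-84,-160,12),(-84,160,12),(69,-160,12),(-44,-150,47),(-44,-100,47),(-44,100,47),(-44,150,47)])/1000
U=c2([(97,37),(733,40),(117,307),(104,135),(207,137),(627,140),(729,140)])
f=lambda v:(w2px(p,R.from_euler('z',v[2]).apply(M)+[v[0],v[1],0])-U).ravel()
r=least_squares(f,[.616,-.107,-.42]);x,y,a=r.x;print("rack",x,y,np.degrees(a),r.fun.round(1))
c,sn=np.cos(a),np.sin(a)
for rx in(-8,):
    t=np.array([x+c*rx/1000,y+sn*rx/1000]);ps=90+np.degrees(a)
    for z in(.12,.05,.029): go([*t,z],ps,0,f"rx{rx} z{z}")
E
```

```text
[ 0.4259 -0.1097  0.0156] -1.5138563100160558e-05 0.0
rack 0.6150167092961794 -0.11036061157615396 -23.807743639706935 [-0.8 -0.3  1.1 -0.3  0.2 -0.9 -0.3  0.9  0.2  0.4 -0.6  0.1  0.2  0.2]
rx-8 z0.12 slide [49.5, 175.0, -104.4] ang [0.01, 0.01, 8.83] rows 5.0
rx-8 z0.05 slide [49.5, 175.0, -34.4] ang [0.01, 0.01, 8.83] rows 4.4
rx-8 z0.029 slide [49.5, 175.0, -13.4] ang [0.01, 0.01, 8.83] rows 4.4
```

```bash
python3 - <<'E'
from h import *
p=shot("wrist");q=shot("side")
b=cv2.resize(q["color"][100:250,220:420,::-1],(560,420),interpolation=cv2.INTER_CUBIC)
cv2.imwrite("pics/w6.png",cv2.resize(np.hstack([p["color"][:,:,::-1],b]),(800,300)))
E
```

```text
(no output)
```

View pics/w6.png

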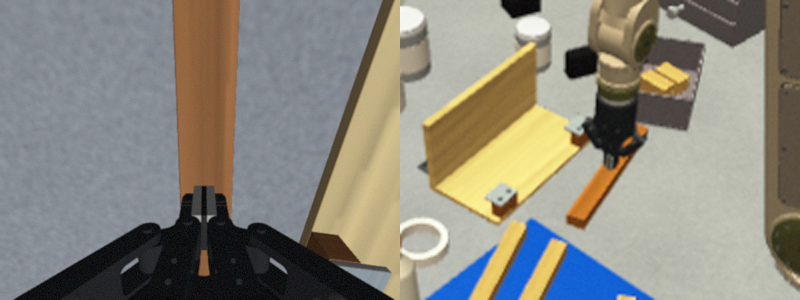

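```bash
python3 - <<'E'
from h import *
np.set_printoptions(precision=1,suppress=True)
s=get_state();p=shot("wrist")
T=T_tool(s)
for z in(-.03,-.02,-.01,0,.011): print(z,w2px(p,[(T@[0,0,z,1])[:3]])[0], w2px(p,[(T@[.011,0,z,1])[:3]])[0])
cv2.imwrite("pics/tip.png",cv2.resize(p["color"][230:400,210:360,::-1],(530,600),interpolation=cv2.INTER_CUBIC))
E
```

```text
-0.03 [286.5 299.2] [286.5 276.8]
-0.02 [286.4 286.9] [286.4 265.6]
-0.01 [286.4 276.1] [286.4 255.8]
0 [286.3 266.4] [286.3 247.1]
0.011 [286.2 257. ] [286.2 238.6]
```

View pics/tip.png

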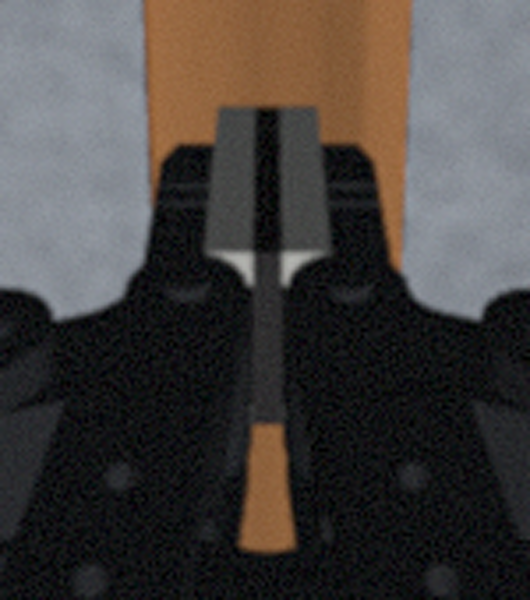

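Call:
jog_arm([
  {"slide": [0,0,1],"angular": [0,0,0],"fingers": 1},
  {"slide": [0,0,2],"angular": [0,0,0],"fingers": 1},
  {"slide": [0,0,2],"angular": [0,0,0],"fingers": 1},
])

```text
clock: 17.35
tcp_pos: [0.426, -0.1098, 0.0142]
orientation: [0.0, 0.793, 0.609, 0.0]
wrist_force: [-2.9, 1.3, 9.0]
finger_gap: -0.0004
grip_force: 4.9
```

Call:
jog_arm([
  {"slide": [0,0,1],"angular": [0,0,0],"fingers": 1},
  {"slide": [0,0,2],"angular": [0,0,0],"fingers": 1},
  {"slide": [0,0,2],"angular": [0,0,0],"fingers": 1},
])

```text
clock: 17.6
tcp_pos: [0.426, -0.1099, 0.0141]
orientation: [0.001, 0.793, 0.609, 0.0]
wrist_force: [-9.7, 3.0, 31.6]
finger_gap: -0.0001
grip_force: 15.8
```

Call:
jog_arm([
  {"slide": [0,0,1],"angular": [0,0,0],"fingers": 1},
  {"slide": [0,0,2],"angular": [0,0,0],"fingers": 1},
  {"slide": [0,0,2],"angular": [0,0,0],"fingers": 1},
])

```text
clock: 17.85
tcp_pos: [0.4262, -0.1099, 0.014]
orientation: [0.001, 0.793, 0.609, 0.0]
wrist_force: [-14.5, 5.9, 53.2]
finger_gap: -0.0001
grip_force: 26.6
```

Call:
jog_arm([
  {"slide": [0,0,-25],"angular": [0,0,0],"fingers": 1},
  {"slide": [0,0,-25],"angular": [0,0,0],"fingers": 0},
  {"slide": [0,0,-25],"angular": [0,0,0],"fingers": 0},
  {"slide": [0,0,-25],"angular": [0,0,0],"fingers": 0},
  {"slide": [0,0,-25],"angular": [0,0,0],"fingers": 0},
  {"slide": [0,0,-25],"angular": [0,0,0],"fingers": 0},
  {"slide": [0,0,-25],"angular": [0,0,0],"fingers": 0},
  {"slide": [0,0,0],"angular": [0,0,0],"fingers": 0},
  {"slide": [0,0,15],"angular": [0,0,0],"fingers": 0},
  {"slide": [0,0,15],"angular": [0,0,0],"fingers": 0},
])

```text
clock: 18.68
tcp_pos: [0.4233, -0.1087, -0.0083]
orientation: [-0.002, 0.793, 0.609, -0.001]
wrist_force: [-0.8, -0.7, 0.1]
finger_gap: 0.0853
grip_force: 0.0
```

Call:
jog_arm([
  {"slide": [0,0,3],"angular": [0,0,0],"fingers": 0},
  {"slide": [0,0,6],"angular": [0,0,0],"fingers": 0},
  {"slide": [0,0,6],"angular": [0,0,0],"fingers": 0},
  {"slide": [0,0,6],"angular": [0,0,0],"fingers": 1},
  {"slide": [0,0,6],"angular": [0,0,0],"fingers": 1},
  {"slide": [0,0,6],"angular": [0,0,0],"fingers": 1},
  {"slide": [0,0,6],"angular": [0,0,0],"fingers": 1},
  {"slide": [0,0,6],"angular": [0,0,0],"fingers": 1},
  {"slide": [0,0,6],"angular": [0,0,0],"fingers": 1},
  {"slide": [0,0,6],"angular": [0,0,0],"fingers": 1},
], squeeze=60)

```text
clock: 19.52
tcp_pos: [0.4264, -0.11, -0.0109]
orientation: [0.001, 0.793, 0.609, 0.0]
wrist_force: [-0.4, 0.4, 5.9]
finger_gap: 0.0348
grip_force: 60.9
```

```bash
cat >> h.py <<'E'
RO=np.array([.6150,-.1104]);RY=-23.8
def rk(x,y,z): # rack mm -> world m
    return R.from_euler('z',RY,degrees=True).apply([x/1000,y/1000,z/1000])+[*RO,0]
E
python3 - <<'E'
from h import *
s=get_state();print(s["tcp_pos"],s["finger_gap"],s["grip_force"])
for z in(100,40,8): go(rk(-6,0,z),90+RY,0,z)
E
```

```text
[ 0.42643894 -0.11002806 -0.01086654] 0.034807392612823417 60.898704528808594
100 slide [49.3, 176.5, -110.6] ang [0.08, 0.01, 8.81] rows 5.1
40 slide [49.3, 176.4, -50.6] ang [0.08, 0.01, 8.81] rows 4.6
8 slide [49.3, 176.3, -18.6] ang [0.08, 0.01, 8.81] rows 4.4
```

Call:
jog_arm([
  {"slide": [0,0,-30],"angular": [0,0,0],"fingers": 1},
  {"slide": [0,0,-65],"angular": [0,0,0],"fingers": 1},
  {"slide": [0,0,-100],"angular": [0,0,0],"fingers": 1},
  {"slide": [10,35,-111],"angular": [0,0,4],"fingers": 1},
  {"slide": [20,70,-111],"angular": [0,0,8.8],"fingers": 1},
  {"slide": [30,105,-111],"angular": [0,0,8.8],"fingers": 1},
  {"slide": [40,140,-111],"angular": [0,0,8.8],"fingers": 1},
  {"slide": [48,176,-111],"angular": [0,0,8.8],"fingers": 1},
  {"slide": [48,176,-111],"angular": [0,0,8.8],"fingers": 1},
  {"slide": [48,176,-111],"angular": [0,0,8.8],"fingers": 1},
])

```text
clock: 20.35
tcp_pos: [0.6092, -0.1088, 0.0976]
orientation: [-0.001, 0.837, 0.546, -0.001]
wrist_force: [-0.5, 0.6, -2.6]
finger_gap: 0.0349
grip_force: 61.3
```

```bash
python3 - <<'E'
from h import *
s=get_state();print(s["tcp_pos"],s["finger_gap"],s["grip_force"])
for z in(100,8): go(rk(-6,-1,z),90+RY,0,z)
p=shot("wrist");q=shot("scene")
b=cv2.resize(q["color"][150:250,190:323,::-1],(560,420),interpolation=cv2.INTER_CUBIC)
cv2.imwrite("pics/w7.png",cv2.resize(np.hstack([p["color"][:,:,::-1],b]),(800,300)))
E
```

```text
[ 0.60924773 -0.10878262  0.09755178] 0.034907064448302653 61.33054733276367
100 slide [-0.2, -0.1, -2.4] ang [-0.11, 0.02, 0.05] rows 0.1
8 slide [-0.1, 0.1, 89.6] ang [-0.11, 0.02, 0.05] rows 2.1
```

View pics/w7.png

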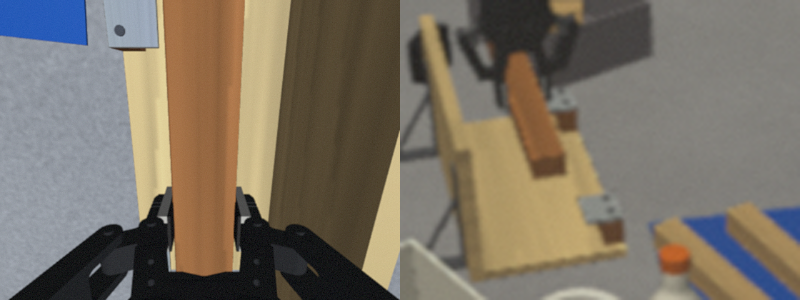

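Call:
jog_arm([
  {"slide": [0,0,30],"angular": [0,0,0],"fingers": 1},
  {"slide": [0,0,60],"angular": [0,0,0],"fingers": 1},
  {"slide": [0,0,80],"angular": [0,0,0],"fingers": 1},
  {"slide": [0,0,90],"angular": [0,0,0],"fingers": 1},
  {"slide": [0,0,94],"angular": [0,0,0],"fingers": 1},
  {"slide": [0,0,96],"angular": [0,0,0],"fingers": 1},
  {"slide": [0,0,96],"angular": [0,0,0],"fingers": 1},
  {"slide": [0,0,96],"angular": [0,0,0],"fingers": 1},
])

```text
clock: 21.12
tcp_pos: [0.6093, -0.1094, 0.0051]
orientation: [0.001, 0.838, 0.546, 0.001]
wrist_force: [0.3, 1.1, -2.4]
finger_gap: 0.035
grip_force: 61.3
```

```bash
python3 - <<'E'
from h import *
s=get_state();print(s["tcp_pos"],s["finger_gap"],s["grip_force"],s["wrist_force"],s["ft_torque"])
go(rk(-43,-1,1.5),90+RY,0)
E
```

```text
[ 0.60933024 -0.10940772  0.00514793] 0.03502289963531975 61.31515145301819 [ 0.31733449  1.13177306 -2.39637194] [-0.02171446  0.02314018 -0.01235251]
 slide [0.4, -37.4, 3.5] ang [0.16, -0.01, -0.0] rows 0.9
```

Call:
jog_arm([
  {"slide": [0,0,2],"angular": [0,0,0],"fingers": 1},
  {"slide": [0,0,3],"angular": [0,0,0],"fingers": 1},
  {"slide": [0,0,3.5],"angular": [0,0,0],"fingers": 1},
  {"slide": [0,0,3.5],"angular": [0,0,0],"fingers": 1},
])

```text
clock: 21.45
tcp_pos: [0.609, -0.1092, 0.0012]
orientation: [0.001, 0.838, 0.546, 0.001]
wrist_force: [-1.9, 0.2, 4.5]
finger_gap: 0.0348
grip_force: 62.2
```

Call:
jog_arm([
  {"slide": [0,-10,0],"angular": [0,0,0],"fingers": 1},
  {"slide": [0,-20,0],"angular": [0,0,0],"fingers": 1},
  {"slide": [0,-28,0],"angular": [0,0,0],"fingers": 1},
  {"slide": [0,-34,0],"angular": [0,0,0],"fingers": 1},
  {"slide": [0,-34,0],"angular": [0,0,0],"fingers": 1},
  {"slide": [0,-34,0],"angular": [0,0,0],"fingers": 1},
])

```text
clock: 21.95
tcp_pos: [0.5775, -0.0952, 0.0012]
orientation: [0.001, 0.838, 0.546, 0.0]
wrist_force: [-0.5, 0.9, 7.6]
finger_gap: 0.0352
grip_force: 62.7
```

Call:
jog_arm([
  {"slide": [0,-2,0],"angular": [0,0,0],"fingers": 1},
  {"slide": [0,-3,0],"angular": [0,0,0],"fingers": 1},
  {"slide": [0,-4,0],"angular": [0,0,0],"fingers": 1},
  {"slide": [0,-4,0],"angular": [0,0,0],"fingers": 1},
])

```text
clock: 22.28
tcp_pos: [0.5755, -0.0944, 0.0012]
orientation: [0.002, 0.838, 0.546, 0.001]
wrist_force: [3.6, -1.5, 6.5]
finger_gap: 0.0347
grip_force: 62.4
```

```bash
python3 - <<'E'
from h import *
s=get_state();print(s["tcp_pos"],s["finger_gap"],s["wrist_force"],s["ft_torque"])
d=np.array(s["tcp_pos"])-rk(0,0,0);print("rack",R.from_euler('z',-RY,degrees=True).apply(d)*1000, R.from_euler('z',-RY,degrees=True).apply(s["wrist_force"]))
E
```

```text
[ 0.5755414  -0.0943647   0.00123492] 0.034677272257768704 [ 3.62300503 -1.52828834  6.47074348] [-0.3424881  -0.65849245 -0.16566583]
rack [-42.57399773  -1.25167646   1.23492077] [3.93163705 0.06372445 6.47074348]
```

Call:
jog_arm([
  {"slide": [0,-1,0],"angular": [0,0,0],"fingers": 1},
  {"slide": [0,-2,0],"angular": [0,0,0],"fingers": 1},
  {"slide": [0,-2,0],"angular": [0,0,0],"fingers": 1},
])

```text
clock: 22.53
tcp_pos: [0.5755, -0.0944, 0.0013]
orientation: [0.003, 0.838, 0.546, 0.002]
wrist_force: [8.1, -4.7, 1.3]
finger_gap: 0.0349
grip_force: 61.9
```

Call:
jog_arm([
  {"slide": [0,-1,0],"angular": [0,0,0],"fingers": 1},
  {"slide": [0,-2,0],"angular": [0,0,0],"fingers": 1},
  {"slide": [0,-2,0],"angular": [0,0,0],"fingers": 1},
])

```text
clock: 22.78
tcp_pos: [0.5755, -0.0944, 0.0014]
orientation: [0.004, 0.838, 0.546, 0.003]
wrist_force: [13.7, -4.5, -3.6]
finger_gap: 0.0352
grip_force: 61.5
```

```bash
python3 - <<'E'
from h import *
s=get_state();print(s["tcp_pos"],s["finger_gap"],s["wrist_force"],s["ft_torque"])
d=np.array(s["tcp_pos"])-rk(0,0,0);print("rack",R.from_euler('z',-RY,degrees=True).apply(d)*1000, R.from_euler('z',-RY,degrees=True).apply(s["wrist_force"]))
q=shot("scene");q2=shot("wrist");
b=cv2.resize(q["color"][150:250,190:323,::-1],(560,420),interpolation=cv2.INTER_CUBIC)
cv2.imwrite("pics/w8.png",cv2.resize(np.hstack([q2["color"][:,:,::-1],b]),(800,300)))
E
```

```text
[ 0.57550431 -0.09438798  0.00136614] 0.03517024066632757 [13.65721865 -4.53116422 -3.56237756] [-1.04416627 -2.38022499 -0.21920273]
rack [-42.5985405   -1.28795188   1.36614154] [14.32433425  1.36547384 -3.56237756]
```

View pics/w8.png

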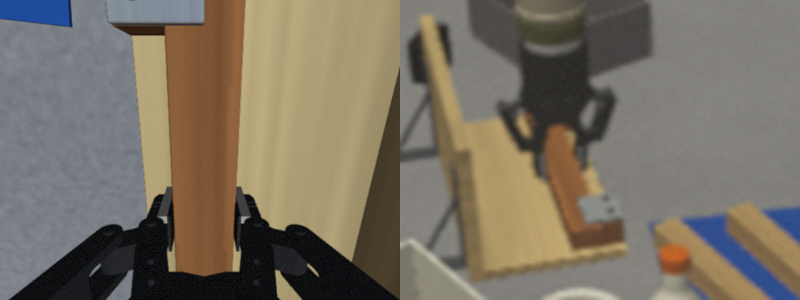

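Call:
jog_arm([
  {"slide": [0,7,0],"angular": [0,0,0],"fingers": 1},
  {"slide": [0,7,0],"angular": [0,0,0],"fingers": 0.4},
  {"slide": [0,7,0],"angular": [0,0,0],"fingers": 0.4},
  {"slide": [0,7,0],"angular": [0,0,0],"fingers": 0.4},
  {"slide": [0,7,0],"angular": [0,0,0],"fingers": 0.4},
  {"slide": [0,7,-35],"angular": [0,0,0],"fingers": 0.4},
  {"slide": [0,7,-75],"angular": [0,0,0],"fingers": 0.4},
  {"slide": [0,7,-115],"angular": [0,0,0],"fingers": 0.4},
  {"slide": [0,7,-155],"angular": [0,0,0],"fingers": 0.4},
  {"slide": [0,7,-195],"angular": [0,0,0],"fingers": 0.4},
])

```text
clock: 23.72
tcp_pos: [0.5753, -0.0945, 0.1964]
orientation: [-0.0, 0.838, 0.546, -0.0]
wrist_force: [0.8, -0.3, -0.4]
finger_gap: 0.0513
grip_force: 0.0
```

Call:
jog_arm([
  {"slide": [0,0,-40],"angular": [0,0,0],"fingers": 0.4},
  {"slide": [0,0,-80],"angular": [0,0,0],"fingers": 0.4},
  {"slide": [0,0,-120],"angular": [0,0,0],"fingers": 0.4},
  {"slide": [0,0,-150],"angular": [0,0,0],"fingers": 0.4},
  {"slide": [0,0,-150],"angular": [0,0,0],"fingers": 0.4},
  {"slide": [0,0,-150],"angular": [0,0,0],"fingers": 0.4},
])

```text
clock: 24.22
tcp_pos: [0.577, -0.095, 0.3469]
orientation: [0.001, 0.838, 0.546, 0.001]
wrist_force: [-0.3, -0.4, -1.9]
finger_gap: 0.0511
grip_force: 0.0
```

```bash
python3 - <<'E'
from h import *
import pickle
np.set_printoptions(precision=2,suppress=True)
s=get_state();p=shot("wrist");pickle.dump(p,open("w9.pkl","wb"));print(s["tcp_pos"],s["finger_gap"])
h=cv2.cvtColor(p["color"],cv2.COLOR_RGB2HSV)
# colours under expected bar points and tray
for n,x,y,z in[("bar",-35,0,38),("bar",-35,100,38),("tray",20,0,12),("tray",-35,157,12),("lip",-52,125,47)]:
    u=w2px(p,rk(x,y,z))[0];print(n,u,h[int(u[1]),int(u[0])])
for n,z in(("keeper_left",.041),("keeper_right",.041),("bar",.025)):
    for r in tip_of(n,p)[:1]:
        w=px2w(p,r["point"],z);print(n,r["p"],R.from_euler('z',-RY,degrees=True).apply(w-[*RO,0])*1000)
go([.44,.17,.33],80)
E
```

```text
[ 0.58 -0.09  0.35] 0.05107477252419822
bar [288.99 161.46] [ 14 145 135]
bar [289.22  85.48] [ 13 143 128]
tray [325.8  158.38] [ 21  81 183]
tray [289.05  40.5 ] [ 22  81 210]
lip [275.93  63.94] [110  40 167]
keeper_left 0.7 [-4.26  7.   41.  ]
keeper_right 0.94 [ -58.63 -121.51   41.  ]
bar 0.69 [-43.32   0.89  25.  ]
 slide [187.4, -230.6, 13.7] ang [-0.22, 0.0, -13.8] rows 7.1
```

Measure the bar's ends, edges and lip extents by colour in this picture, and move on to viewing the battens.

```bash
python3 - <<'E'
from h import *
import pickle
np.set_printoptions(precision=2,suppress=True)
p=pickle.load(open("w9.pkl","rb"));h=cv2.cvtColor(p["color"],cv2.COLOR_RGB2HSV).astype(int)
# sample lines in rack frame
def line(pts): 
    u=w2px(p,np.array(pts));return h[u[:,1].round().astype(int).clip(0,419),u[:,0].round().astype(int).clip(0,559)]
ys=np.arange(-170,171,1.)
v=line([rk(-35,y,38) for y in ys]);m=(v[:,0]<17)&(v[:,1]>115)
print("bar y extent",ys[m].min(),ys[m].max(),m.sum())
v=line([rk(-52,y,47) for y in ys]);m=(v[:,0]>90)&(v[:,2]>120);print("lips y",ys[m&(ys<0)&(ys>-155)][[0,-1]],ys[m&(ys>0)&(ys<155)][[0,-1]])
v=line([rk(20,y,12) for y in ys]);m=(v[:,0]>17)&(v[:,0]<28)&(v[:,1]>55);print("tray y",ys[m][[0,-1]])
xs=np.arange(-95,40,.5)
for y in(-90,-60,60,90):
    v=line([rk(x,y,38) for x in xs]);m=(v[:,0]<17)&(v[:,1]>115);print("bar x at",y,xs[m].min(),xs[m].max())
E
```

```text
bar y extent -146.0 149.0 296
lips y [-154. -100.] [100. 154.]
tray y [-158.  159.]
bar x at -90 -59.0 -25.5
bar x at -60 -60.0 -25.5
bar x at 60 -60.0 -25.5
bar x at 90 -59.5 -25.5
```

Call:
jog_arm([
  {"slide": [187,-230,14],"angular": [0,0,-13.8],"fingers": 0.3},
  {"slide": [187,-230,14],"angular": [0,0,-13.8],"fingers": 0.3},
  {"slide": [187,-230,14],"angular": [0,0,-13.8],"fingers": 0.3},
  {"slide": [187,-230,14],"angular": [0,0,-13.8],"fingers": 0.3},
  {"slide": [187,-230,14],"angular": [0,0,-13.8],"fingers": 0.3},
  {"slide": [187,-230,14],"angular": [0,0,-13.8],"fingers": 0.3},
  {"slide": [187,-230,14],"angular": [0,0,-13.8],"fingers": 0.3},
  {"slide": [187,-230,14],"angular": [0,0,-13.8],"fingers": 0.3},
  {"slide": [187,-230,14],"angular": [0,0,-13.8],"fingers": 0.3},
  {"slide": [187,-230,14],"angular": [0,0,-13.8],"fingers": 0.3},
])

```text
clock: 25.25
tcp_pos: [0.4408, 0.1691, 0.33]
orientation: [-0.0, 0.766, 0.643, -0.001]
wrist_force: [-0.2, -1.1, 0.3]
finger_gap: 0.0595
grip_force: 0.0
```

```bash
cat >> h.py <<'E'
def bpick(c,yaw,off=15,tilt=25,zt=.012,up=0.):
    """batten centre xy, heading yaw of tool x; TCP and matrices for the pick; off: grip offset towards the upper (-x) end, mm"""
    A=rot(yaw,tilt).as_matrix();z=A[:,2];hd=np.array([np.cos(np.radians(yaw)),np.sin(np.radians(yaw)),0])
    Cc=np.array([c[0],c[1],0])-hd*off/1000
    tip=Cc+.011*z; tip[2]=zt
    T=np.eye(4);T[:3,:3]=A;T[:3,3]=tip+.0155*z
    B=np.eye(4);Z=np.array([0,0,1.]);X=-hd;B[:3,:3]=np.array([X,np.cross(Z,X),Z]).T;B[:3,3]=[c[0],c[1],.018]
    return T,B
def bplace(Tp,B,y,along=0,gap=0,lean=66.):
    """tool pose that puts the batten leant at rack y (mm), lifted along its axis by 'along' and off the board by 'gap' (mm)"""
    a=np.radians(66);t=np.radians(lean)
    u=np.array([np.cos(t),0,np.sin(t)]);n=np.array([-np.sin(t),0,np.cos(t)])
    c=np.array([28.4,y,109.5])+u*along+n*gap
    Rk=R.from_euler('z',RY,degrees=True).as_matrix()
    G=np.eye(4);G[:3,:3]=Rk@np.array([u,np.cross(n,u),n]).T;G[:3,3]=rk(*c)
    return G@np.linalg.inv(B)@Tp
def goT(T,label=""):
    s=get_state();r=Rq(s["orientation"]);t=R.from_matrix(T[:3,:3])
    d=r.inv().apply(T[:3,3]-s["tcp_pos"])*1000;a=np.degrees((r.inv()*t).as_rotvec())
    print(label,"slide",d.round(1).tolist(),"ang",a.round(2).tolist(),"rows",round(max(np.linalg.norm(d)/41.7,np.linalg.norm(a)/7.16),1),"| tcp",T[:3,3].round(3))
E
python3 - <<'E'
from h import *
np.set_printoptions(precision=4,suppress=True)
s=get_state();p=shot("wrist");print(s["tcp_pos"],s["finger_gap"])
w=woodmask(p)
for c in([.496,.2048],[.5724,.1768],[.34,.30]):
    u=w2px(p,[*c,.033])[0]
    if not(0<u[0]<560 and 0<u[1]<420): print(c,"out",u);continue
    m=comp(w,u)
    if m is None: print(c,u,"none");continue
    ys,xs=np.nonzero(m)
    print(c,m.sum(),xs.min(),xs.max(),ys.min(),ys.max(),fitbox(p,m,*c,.018,80,np.array([.2,.03,.03])))
for r in tip_of("batten_1",p): print(r["p"],r["point"],px2w(p,r["point"],.018))
E
```

```text
[0.4408 0.1691 0.33  ] 0.05951943373086461
[0.496, 0.2048] 3383.0 310 334 47 200 (array([ 0.4945,  0.2046, 81.3283]), np.float64(0.14772274722983414))
[0.5724, 0.1768] 3752.0 365 395 59 209 (array([ 0.5708,  0.1773, 83.2239]), np.float64(0.14859124211051067))
[0.34, 0.3] 4044.0 156 225 0 152 (array([ 0.3422,  0.3053, 93.1379]), np.float64(0.1165442494805633))
0.95 [191.8, 73.6] [0.3399 0.304  0.018 ]
0.78 [318.7, 130.1] [0.493  0.2042 0.018 ]
0.63 [376.7, 140.2] [0.5704 0.1767 0.018 ]
0.5 [362.7, 370.4] [ 0.5111 -0.2203  0.018 ]
```

```bash
cat >> h.py <<'E'
def matmask(p):
    h=cv2.cvtColor(p["color"],cv2.COLOR_RGB2HSV);blue=((h[...,0]>100)&(h[...,0]<125)&(h[...,1]>150)).astype(np.uint8)
    return blue==0
E
python3 - <<'E'
from h import *
import pickle
np.set_printoptions(precision=4,suppress=True)
p=shot("wrist");w=matmask(p)
for c in([.496,.2048],[.5724,.1768]):
    u=w2px(p,[*c,.033])[0];m=comp(w,u);ys,xs=np.nonzero(m)
    r=fitbox(p,m,*c,.018,81,np.array([.2,.03,.03]));print(c,m.sum(),xs.min(),xs.max(),ys.min(),ys.max(),r)
    if c[0]<.5:
        T,B=bpick(r[0][:2],r[0][2]);pre=T.copy();pre[:3,3]-=.10*T[:3,2]
        goT(pre,"pre");goT(T,"pick")
        for y in(-60,0,60):
            for al in(60,3): goT(bplace(T,B,y,al,2),("place",y,al))
E
```

```text
[0.496, 0.2048] 3973.0 308 334 45 201 (array([ 0.4961,  0.2057, 81.1173]), np.float64(0.0245212896850292))
pre slide [0.9, 47.9, 241.8] ang [0.23, 25.04, -1.22] rows 5.9 | tcp [0.489 0.16  0.089]
pick slide [43.2, 47.1, 332.4] ang [0.23, 25.04, -1.22] rows 8.1 | tcp [ 0.496  0.202 -0.002]
('place', -60, 60) slide [-318.5, 274.0, 170.0] ang [-27.29, -34.65, -72.81] rows 11.9 | tcp [ 0.656 -0.194  0.16 ]
('place', -60, 3) slide [-313.0, 251.6, 222.1] ang [-27.29, -34.65, -72.81] rows 11.9 | tcp [ 0.634 -0.185  0.108]
('place', 0, 60) slide [-260.2, 288.2, 169.9] ang [-27.29, -34.65, -72.81] rows 11.9 | tcp [ 0.68  -0.139  0.16 ]
('place', 0, 3) slide [-254.7, 265.8, 222.0] ang [-27.29, -34.65, -72.81] rows 11.9 | tcp [ 0.659 -0.13   0.108]
('place', 60, 60) slide [-201.9, 302.4, 169.9] ang [-27.29, -34.65, -72.81] rows 11.9 | tcp [ 0.704 -0.084  0.16 ]
('place', 60, 3) slide [-196.4, 279.9, 222.0] ang [-27.29, -34.65, -72.81] rows 11.9 | tcp [ 0.683 -0.075  0.108]
[0.5724, 0.1768] 192800.0 0 559 0 419 (array([ 0.5728,  0.1783, 83.3632]), np.float64(0.977600714485397))
```

Call:
jog_arm([
  {"slide": [1,48,242],"angular": [0.2,25,-1.2],"fingers": 0.3},
  {"slide": [1,48,242],"angular": [0.2,25,-1.2],"fingers": 0.3},
  {"slide": [1,48,242],"angular": [0.2,25,-1.2],"fingers": 0.3},
  {"slide": [1,48,242],"angular": [0.2,25,-1.2],"fingers": 0.3},
  {"slide": [1,48,242],"angular": [0.2,25,-1.2],"fingers": 0.3},
  {"slide": [1,48,242],"angular": [0.2,25,-1.2],"fingers": 0.3},
  {"slide": [1,48,242],"angular": [0.2,25,-1.2],"fingers": 0.3},
  {"slide": [1,48,242],"angular": [0.2,25,-1.2],"fingers": 0.3},
])

```text
clock: 26.07
tcp_pos: [0.4874, 0.1605, 0.0873]
orientation: [-0.142, 0.742, 0.634, 0.163]
wrist_force: [-0.6, 0.2, -0.3]
finger_gap: 0.0595
grip_force: 0.0
```

```bash
python3 - <<'E'
from h import *
T,B=bpick([.4961,.2057],81.12);goT(T)
s=get_state();print(s["tcp_pos"],s["finger_gap"],s["joint_pos"])
E
```

```text
slide [0.5, 1.9, 98.8] ang [-0.21, 0.01, -0.17] rows 2.4 | tcp [ 0.496  0.202 -0.002]
[0.48742655 0.16049871 0.08731782] 0.059510006790795926 [-0.10713999  0.22394805 -0.49589917  0.83261641  0.43578258  1.62495868]
```

Call:
jog_arm([
  {"slide": [0,1.5,35],"angular": [0,0,0],"fingers": 0.3},
  {"slide": [0,1.5,65],"angular": [0,0,0],"fingers": 0.3},
  {"slide": [0,1.5,85],"angular": [0,0,0],"fingers": 0.3},
  {"slide": [0,1.5,95],"angular": [0,0,0],"fingers": 0.3},
  {"slide": [0,1.5,97],"angular": [0,0,0],"fingers": 0.3},
  {"slide": [0,1.5,97],"angular": [0,0,0],"fingers": 0.3},
])

```text
clock: 26.57
tcp_pos: [0.498, 0.2022, 0.0029]
orientation: [-0.14, 0.741, 0.636, 0.166]
wrist_force: [0.3, 0.1, 0.5]
finger_gap: 0.0597
grip_force: 0.0
```

Call:
jog_arm([
  {"slide": [0,0,0],"angular": [0,0,0],"fingers": 1},
  {"slide": [0,0,0],"angular": [0,0,0],"fingers": 1},
  {"slide": [0,0,0],"angular": [0,0,0],"fingers": 1},
  {"slide": [0,0,0],"angular": [0,0,0],"fingers": 1},
  {"slide": [0,0,0],"angular": [0,0,0],"fingers": 1},
  {"slide": [0,0,0],"angular": [0,0,0],"fingers": 1},
], squeeze=80)

```text
clock: 27.07
tcp_pos: [0.4981, 0.2017, 0.0031]
orientation: [-0.139, 0.741, 0.635, 0.166]
wrist_force: [-1.8, -2.4, 7.4]
finger_gap: 0.0284
grip_force: 79.5
```

```bash
cat >> h.py <<'E'
def state_T(): return T_tool(get_state())
def save_pick(c,yaw,n):
    import pickle
    _,B=bpick(c,yaw);T=state_T();pickle.dump((T,B),open(n,"wb"));return T,B
E
python3 - <<'E'
from h import *
T,B=save_pick([.4961,.2057],81.12,"bA.pkl")
s=get_state();print(s["tcp_pos"],s["finger_gap"],s["grip_force"],s["wrist_force"])
P=T.copy();P[2,3]+=.22;goT(P,"lift")
Q=bplace(T,B,-60,120,6);goT(Q,"high")
E
```

```text
[0.49814093 0.20167247 0.00308163] 0.028371064416225635 79.5211386680603 [-1.79350904 -2.41839033  7.44710381]
lift slide [93.2, 1.0, -199.3] ang [0.0, 0.0, -0.0] rows 5.3 | tcp [0.498 0.202 0.223]
high slide [-242.7, 233.4, -350.5] ang [-10.75, -55.63, -78.28] rows 13.5 | tcp [ 0.671 -0.198  0.219]
```

Call:
jog_arm([
  {"slide": [15,0,-32],"angular": [0,0,0],"fingers": 1},
  {"slide": [32,0,-68],"angular": [0,0,0],"fingers": 1},
  {"slide": [49,0,-105],"angular": [0,0,0],"fingers": 1},
  {"slide": [66,0,-141],"angular": [0,0,0],"fingers": 1},
  {"slide": [83,0,-178],"angular": [0,0,0],"fingers": 1},
  {"slide": [95,0,-203],"angular": [0,0,0],"fingers": 1},
  {"slide": [95,0,-203],"angular": [0,0,0],"fingers": 1},
])

```text
clock: 27.65
tcp_pos: [0.4999, 0.2023, 0.2332]
orientation: [-0.137, 0.74, 0.636, 0.17]
wrist_force: [1.3, 0.7, -2.0]
finger_gap: 0.0288
grip_force: 79.6
```

```bash
python3 - <<'E'
from h import *
import pickle
T,B=pickle.load(open("bA.pkl","rb"))
s=get_state();print(s["tcp_pos"],s["finger_gap"])
Q=bplace(T,B,-60,120,6);goT(Q,"high")
# half-way pose with upright-ish interpolation, and 2nd leg in its own frame
S=state_T();from scipy.spatial.transform import Slerp
rm=Slerp([0,1],R.from_matrix([S[:3,:3],Q[:3,:3]]))(.5);M=np.eye(4);M[:3,:3]=rm.as_matrix();M[:3,3]=(S[:3,3]+Q[:3,3])/2+[0,0,.02]
goT(M,"mid")
d=M[:3,:3].T@(Q[:3,3]-M[:3,3])*1000;a=np.degrees((rm.inv()*R.from_matrix(Q[:3,:3])).as_rotvec());print("leg2",d.round(1),a.round(2))
E
```

```text
[0.49994652 0.20226438 0.23318556] 0.028780023819698707
high slide [-341.7, 230.4, -141.0] ang [-10.21, -55.36, -78.3] rows 13.5 | tcp [ 0.671 -0.198  0.219]
mid slide [-162.3, 115.5, -88.6] ang [-5.1, -27.68, -39.15] rows 6.7 | tcp [0.586 0.002 0.246]
leg2 [-211.4  -27.    52.1] [ -5.1  -27.68 -39.15]
```

Call:
jog_arm([
  {"slide": [-162,115,-89],"angular": [-5.1,-27.7,-39.2],"fingers": 1},
  {"slide": [-162,115,-89],"angular": [-5.1,-27.7,-39.2],"fingers": 1},
  {"slide": [-162,115,-89],"angular": [-5.1,-27.7,-39.2],"fingers": 1},
  {"slide": [-162,115,-89],"angular": [-5.1,-27.7,-39.2],"fingers": 1},
  {"slide": [-162,115,-89],"angular": [-5.1,-27.7,-39.2],"fingers": 1},
  {"slide": [-162,115,-89],"angular": [-5.1,-27.7,-39.2],"fingers": 1},
  {"slide": [-162,115,-89],"angular": [-5.1,-27.7,-39.2],"fingers": 1},
  {"slide": [-162,115,-89],"angular": [-5.1,-27.7,-39.2],"fingers": 1},
  {"slide": [-162,115,-89],"angular": [-5.1,-27.7,-39.2],"fingers": 1},
])

```text
clock: 28.4
tcp_pos: [0.5807, 0.003, 0.2373]
orientation: [0.107, 0.511, 0.852, 0.051]
wrist_force: [-0.4, -0.4, -1.2]
finger_gap: 0.0283
grip_force: 79.5
```

Call:
jog_arm([
  {"slide": [-211,-27,52],"angular": [-5.1,-27.7,-39.2],"fingers": 1},
  {"slide": [-211,-27,52],"angular": [-5.1,-27.7,-39.2],"fingers": 1},
  {"slide": [-211,-27,52],"angular": [-5.1,-27.7,-39.2],"fingers": 1},
  {"slide": [-211,-27,52],"angular": [-5.1,-27.7,-39.2],"fingers": 1},
  {"slide": [-211,-27,52],"angular": [-5.1,-27.7,-39.2],"fingers": 1},
  {"slide": [-211,-27,52],"angular": [-5.1,-27.7,-39.2],"fingers": 1},
  {"slide": [-211,-27,52],"angular": [-5.1,-27.7,-39.2],"fingers": 1},
  {"slide": [-211,-27,52],"angular": [-5.1,-27.7,-39.2],"fingers": 1},
  {"slide": [-211,-27,52],"angular": [-5.1,-27.7,-39.2],"fingers": 1},
  {"slide": [-211,-27,52],"angular": [-5.1,-27.7,-39.2],"fingers": 1},
])

```text
clock: 29.23
tcp_pos: [0.6678, -0.1973, 0.2104]
orientation: [0.337, 0.191, 0.919, -0.072]
wrist_force: [0.3, 0.4, -1.0]
finger_gap: 0.0284
grip_force: 79.6
```

```bash
python3 - <<'E'
from h import *
import pickle
T,B=pickle.load(open("bA.pkl","rb"))
s=get_state();print(s["clock"],s["tcp_pos"],s["finger_gap"],s["joint_pos"])
for al in(120,40,3): goT(bplace(T,B,-60,al,4),al)
# held batten pitch check: which pixels; predicted vs seen mask in scene+side
G=state_T()@np.linalg.inv(T)@B
c=np.array([[a,b,d] for a in(-.1,.1) for b in(-.015,.015) for d in(-.015,.015)])@G[:3,:3].T+G[:3,3]
for n in("scene","side"):
    p=shot(n);r=tip_of("batten_1",p);print(n,w2px(p,G[:3,3])[0].round(),[(round(k["p"],2),np.round(k["point"])) for k in r])
    m=np.zeros(p["color"].shape[:2],np.uint8);cv2.fillConvexPoly(m,cv2.convexHull(w2px(p,c).astype(np.int32)),1)
    w=woodmask(p);print("wood frac inside",w[m>0].mean())
E
```

```text
29.2333 [ 0.66781947 -0.19725213  0.21036917] 0.028364854193085716 [-0.39706466  0.06806871 -0.55803933  0.2416746  -0.01170359  0.00814402]
120 slide [-9.0, 0.7, -2.4] ang [-0.19, -0.66, 0.18] rows 0.2 | tcp [ 0.673 -0.199  0.218]
40 slide [63.1, 1.2, 32.3] ang [-0.19, -0.66, 0.18] rows 1.7 | tcp [ 0.643 -0.186  0.145]
3 slide [96.4, 1.3, 48.3] ang [-0.19, -0.66, 0.18] rows 2.6 | tcp [ 0.629 -0.179  0.111]
scene [202. 153.] [(0.77, array([450., 270.])), (0.69, array([295., 241.])), (0.68, array([374., 235.])), (0.67, array([205., 154.]))]
wood frac inside 0.78328611898017
side [272. 123.] [(0.96, array([332., 275.])), (0.84, array([322., 356.])), (0.7, array([271., 122.])), (0.66, array([268., 236.]))]
wood frac inside 0.8345864661654135
```

Call:
jog_arm([
  {"slide": [30,1,16],"angular": [-0.2,-0.7,0.2],"fingers": 1},
  {"slide": [60,1,31],"angular": [-0.2,-0.7,0.2],"fingers": 1},
  {"slide": [75,1,38],"angular": [-0.2,-0.7,0.2],"fingers": 1},
  {"slide": [85,1,43],"angular": [-0.2,-0.7,0.2],"fingers": 1},
  {"slide": [85,1,43],"angular": [-0.2,-0.7,0.2],"fingers": 1},
  {"slide": [85,1,43],"angular": [-0.2,-0.7,0.2],"fingers": 1},
])

```text
clock: 29.93
tcp_pos: [0.6338, -0.1817, 0.1219]
orientation: [0.343, 0.19, 0.917, -0.071]
wrist_force: [0.2, -0.1, -0.8]
finger_gap: 0.0289
grip_force: 79.7
```

```bash
python3 - <<'E'
from h import *
import pickle
T,B=pickle.load(open("bA.pkl","rb"))
s=get_state();print(s["clock"],s["tcp_pos"],s["wrist_force"])
for al in(15,2): goT(bplace(T,B,-60,al,3),al)
E
```

```text
29.9333 [ 0.63384455 -0.18174584  0.12188314] [ 0.15570251 -0.0901915  -0.7506754 ]
15 slide [-0.5, 0.3, 0.7] ang [0.01, 0.06, 0.13] rows 0.0 | tcp [ 0.635 -0.182  0.122]
2 slide [11.3, 0.3, 6.2] ang [0.01, 0.06, 0.13] rows 0.3 | tcp [ 0.63 -0.18  0.11]
```

Call:
jog_arm([
  {"slide": [4,0,2],"angular": [0,0,0],"fingers": 1},
  {"slide": [8,0,4],"angular": [0,0,0],"fingers": 1},
  {"slide": [11,0,6],"angular": [0,0,0],"fingers": 1},
  {"slide": [12,0,6.5],"angular": [0,0,0],"fingers": 1},
  {"slide": [12,0,6.5],"angular": [0,0,0],"fingers": 1},
])

```text
clock: 30.35
tcp_pos: [0.6308, -0.1809, 0.1109]
orientation: [0.345, 0.19, 0.916, -0.072]
wrist_force: [4.6, -2.7, 1.3]
finger_gap: 0.0285
grip_force: 79.6
```

```bash
python3 - <<'E'
from h import *
import pickle
T,B=pickle.load(open("bA.pkl","rb"))
s=get_state();print(s["clock"],s["tcp_pos"],s["wrist_force"])
G=state_T()@np.linalg.inv(T)@B
g=R.from_euler('z',-RY,degrees=True)
print("centre rack",g.apply(G[:3,3]-[*RO,0])*1000,"axis",g.apply(G[:3,0]), "yaw-n", g.apply(G[:3,1]))
E
```

```text
30.35 [ 0.63084842 -0.18090796  0.11088677] [ 4.6119927  -2.6541303   1.29621876]
centre rack [ 27.82364391 -60.77184158 113.52690261] axis [0.4016595  0.00181605 0.91578728] yaw-n [-0.00138173  0.9999981  -0.00137702]
```

Call:
jog_arm([
  {"slide": [0,0,1.5],"angular": [0,0,0],"fingers": 1},
  {"slide": [1,0,3.2],"angular": [0,0,0],"fingers": 1},
  {"slide": [1,0,3.2],"angular": [0,0,0],"fingers": 1},
  {"slide": [1,0,3.2],"angular": [0,0,0],"fingers": 1},
])

```text
clock: 30.68
tcp_pos: [0.631, -0.181, 0.1066]
orientation: [0.344, 0.19, 0.917, -0.072]
wrist_force: [5.1, -2.3, 1.2]
finger_gap: 0.0282
grip_force: 79.6
```

```bash
cat >> h.py <<'E'
def held(n):
    import pickle
    T,B=pickle.load(open(n,"rb"));s=get_state();G=state_T()@np.linalg.inv(T)@B;g=R.from_euler('z',-RY,degrees=True)
    print("t",s["clock"],"centre",(g.apply(G[:3,3]-[*RO,0])*1000).round(1),"axis",g.apply(G[:3,0]).round(4),"F",g.apply(s["wrist_force"]).round(1),"gap",s["finger_gap"])
E
python3 -c "
from h import *
held('bA.pkl')"
```

```text
t 30.6833 centre [ 28.  -60.8 109.3] axis [0.4041 0.002  0.9147] F [ 5.6 -0.   1.2] gap 0.028205848012759528
```

Call:
jog_arm([
  {"slide": [0,0,0],"angular": [0,0,0],"fingers": 0.4},
  {"slide": [0,0,0],"angular": [0,0,0],"fingers": 0.4},
  {"slide": [0,0,0],"angular": [0,0,0],"fingers": 0.4},
  {"slide": [0,0,0],"angular": [0,0,0],"fingers": 0.4},
  {"slide": [0,0,-15],"angular": [0,0,0],"fingers": 0.4},
  {"slide": [0,0,-45],"angular": [0,0,0],"fingers": 0.4},
  {"slide": [0,0,-80],"angular": [0,0,0],"fingers": 0.4},
  {"slide": [-10,20,-115],"angular": [0,0,0],"fingers": 0.4},
  {"slide": [-25,50,-130],"angular": [0,0,0],"fingers": 0.4},
  {"slide": [-25,50,-130],"angular": [0,0,0],"fingers": 0.4},
])

```text
clock: 31.52
tcp_pos: [0.5929, -0.1056, 0.228]
orientation: [0.348, 0.188, 0.916, -0.071]
wrist_force: [0.7, -0.6, 1.1]
finger_gap: 0.051
grip_force: 0.0
```

```bash
cat >> h.py <<'E'
def leant(y,views=("wrist","scene","side")):
    """compare the picture with the predicted leant batten"""
    a=np.radians(66);u=np.array([np.cos(a),0,np.sin(a)]);n=np.array([-np.sin(a),0,np.cos(a)]);v=np.array([0,1,0])
    C=np.array([28.4,y,109.5])
    return np.array([rk(*(C+u*i*100+v*j*15+n*k*15)) for i in(-1,1) for j in(-1,1) for k in(-1,1)])
E
python3 - <<'E'
from h import *
s=get_state();print(s["tcp_pos"],s["finger_gap"],s["clock"])
p=shot("wrist");c=leant(-60);print(w2px(p,c).round().tolist())
for r in tip_of("batten_1",p): print(r["p"],r["point"],"pred",w2px(p,c.mean(0))[0])
im=p["color"][:,:,::-1].copy();h=cv2.convexHull(w2px(p,c).astype(np.int32));cv2.polylines(im,[h],True,(0,255,0),1)
cv2.imwrite("pics/p1.png",im)
for n in("scene","side"):
    q=shot(n);print(n,w2px(q,c.mean(0))[0],[(round(k["p"],2),np.round(k["point"])) for k in tip_of("batten_1",q)])
goT(np.block([[rot(80).as_matrix(),np.array([[.45],[.2],[.33]])],[0,0,0,1]]))
M=rot(80).as_matrix()
E
```

```text
[ 0.59294748 -0.10555827  0.22796485] 0.05104858128524043 31.5167
[[206.0, 49.0], [198.0, 27.0], [239.0, 49.0], [235.0, 28.0], [200.0, 272.0], [190.0, 276.0], [236.0, 272.0], [230.0, 276.0]]
0.69 [220.1, 150.4] pred [217.15430821 152.2007939 ]
0.16 [288.7, 44.4] pred [217.15430821 152.2007939 ]
scene [216.94280859 179.36438273] [(0.98, array([377., 234.])), (0.93, array([292., 243.])), (0.87, array([452., 270.])), (0.65, array([218., 181.]))]
side [280.67979363 148.85273736] [(0.89, array([282., 150.])), (0.72, array([323., 353.])), (0.63, array([270., 235.])), (0.61, array([329., 278.]))]
 slide [115.3, 227.9, -248.3] ang [27.08, 34.5, 73.05] rows 11.9 | tcp [0.45 0.2  0.33]
```

```bash
cat >> h.py <<'E'
from scipy.spatial.transform import Slerp
def legs(Q,f=.5,lift=0.,S=None,label=""):
    S=state_T() if S is None else S
    rm=Slerp([0,1],R.from_matrix([S[:3,:3],Q[:3,:3]]))(f);pm=S[:3,3]*(1-f)+Q[:3,3]*f+[0,0,lift]
    for A,(r2,p2) in((S,(rm,pm)),((np.block([[rm.as_matrix(),pm[:,None]],[0,0,0,1]])),(R.from_matrix(Q[:3,:3]),Q[:3,3]))):
        d=A[:3,:3].T@(p2-A[:3,3])*1000;a=np.degrees((R.from_matrix(A[:3,:3]).inv()*r2).as_rotvec())
        print(label,"slide",d.round(1).tolist(),"ang",a.round(1).tolist(),"rows",round(max(np.linalg.norm(d)/41.7,np.linalg.norm(a)/7.16),1))
def pose(x,y,z,psi,tilt=0): return np.block([[rot(psi,tilt).as_matrix(),np.array([[x],[y],[z]])],[0,0,0,1]])
def stage(T,B,y,al=120,gap=4,lift=.23):
    L=T.copy();L[2,3]+=lift
    d=T[:3,:3].T@(L[:3,3]-T[:3,3])*1000;print("lift slide",d.round(1))
    legs(bplace(T,B,y,al,gap),.5,.02,L,"to place")
E
python3 - <<'E'
from h import *
legs(pose(.47,.17,.31,80),.5,.03)
E
```

```text
slide [33.1, 104.2, -129.4] ang [13.5, 17.2, 36.5] rows 5.9
 slide [136.2, 16.0, -65.9] ang [13.5, 17.2, 36.5] rows 5.9
```

Call:
jog_arm([
  {"slide": [33,104,-129],"angular": [13.5,17.2,36.5],"fingers": 0.3},
  {"slide": [33,104,-129],"angular": [13.5,17.2,36.5],"fingers": 0.3},
  {"slide": [33,104,-129],"angular": [13.5,17.2,36.5],"fingers": 0.3},
  {"slide": [33,104,-129],"angular": [13.5,17.2,36.5],"fingers": 0.3},
  {"slide": [33,104,-129],"angular": [13.5,17.2,36.5],"fingers": 0.3},
  {"slide": [33,104,-129],"angular": [13.5,17.2,36.5],"fingers": 0.3},
  {"slide": [33,104,-129],"angular": [13.5,17.2,36.5],"fingers": 0.3},
])

```text
clock: 32.4
tcp_pos: [0.5315, 0.0311, 0.2959]
orientation: [0.184, 0.515, 0.836, -0.037]
wrist_force: [0.6, 0.0, 0.3]
finger_gap: 0.0595
grip_force: 0.0
```

Call:
jog_arm([
  {"slide": [136,16,-66],"angular": [13.5,17.2,36.5],"fingers": 0.3},
  {"slide": [136,16,-66],"angular": [13.5,17.2,36.5],"fingers": 0.3},
  {"slide": [136,16,-66],"angular": [13.5,17.2,36.5],"fingers": 0.3},
  {"slide": [136,16,-66],"angular": [13.5,17.2,36.5],"fingers": 0.3},
  {"slide": [136,16,-66],"angular": [13.5,17.2,36.5],"fingers": 0.3},
  {"slide": [136,16,-66],"angular": [13.5,17.2,36.5],"fingers": 0.3},
  {"slide": [136,16,-66],"angular": [13.5,17.2,36.5],"fingers": 0.3},
  {"slide": [136,16,-66],"angular": [13.5,17.2,36.5],"fingers": 0.3},
  {"slide": [136,16,-66],"angular": [13.5,17.2,36.5],"fingers": 0.3},
])

```text
clock: 33.15
tcp_pos: [0.471, 0.1692, 0.3108]
orientation: [0.003, 0.765, 0.644, 0.001]
wrist_force: [0.5, 0.9, -0.5]
finger_gap: 0.0598
grip_force: 0.0
```

```bash
cat >> h.py <<'E'
def nonmat(p):
    h=cv2.cvtColor(p["color"],cv2.COLOR_RGB2HSV);blue=(h[...,0]>100)&(h[...,0]<125)&(h[...,1]>150)
    return ~blue&~((h[...,1]<60)&(h[...,2]>75))   # neither mat nor grey bench
E
python3 - <<'E'
from h import *
np.set_printoptions(precision=4,suppress=True)
s=get_state();p=shot("wrist");print(s["tcp_pos"])
save(p,"w10")
w=nonmat(p)
c=[.5724,.1768];u=w2px(p,[*c,.033])[0];m=comp(w,u);ys,xs=np.nonzero(m)
print(u,m.sum(),xs.min(),xs.max(),ys.min(),ys.max())
r=fitbox(p,m,*c,.018,82,np.array([.2,.03,.03]));print(r)
T,B=bpick(r[0][:2],r[0][2]);pre=T.copy();pre[:3,3]-=.10*T[:3,2];goT(pre,"pre")
E
```

```text
[0.471  0.1692 0.3108]
[360.4446 146.7083] 9636.0 113 374 0 240
(array([ 0.5725,  0.1787, 83.0383]), np.float64(0.5784982814411367))
pre slide [-19.0, 99.6, 223.1] ang [0.93, 25.14, -2.74] rows 5.9 | tcp [0.567 0.133 0.089]
```

```bash
cat >> h.py <<'E'
def fitbat(p,c,yaw,n=3):
    for _ in range(n):
        win=np.zeros(p["color"].shape[:2],np.uint8);cv2.fillConvexPoly(win,cv2.convexHull(w2px(p,boxpts(*c,.018,yaw,np.array([.2,.03,.03]))).astype(np.int32)),1)
        win=cv2.dilate(win,np.ones((15,15)));m=(nonmat(p)&(win>0)).astype(np.uint8);m=cv2.morphologyEx(m,cv2.MORPH_OPEN,np.ones((3,3)))
        m=comp(m,w2px(p,[*c,.033])[0]);x,f=fitbox(p,m,*c,.018,yaw,np.array([.2,.03,.03]));c=x[:2];yaw=x[2]
    return x,f
E
python3 - <<'E'
from h import *
np.set_printoptions(precision=4,suppress=True)
p=shot("wrist")
x,f=fitbat(p,[.5724,.1777],82);print(x,f)
T,B=bpick(x[:2],x[2]);pre=T.copy();pre[:3,3]-=.10*T[:3,2];goT(pre,"pre")
try: print("C",fitbat(p,[.342,.305],92))
except Exception as e: print(e)
E
```

```text
[ 0.5718  0.1781 83.1518] 0.09631830718953693
pre slide [-20.0, 99.2, 223.4] ang [0.97, 25.12, -2.84] rows 5.9 | tcp [0.566 0.132 0.089]
C (array([ 0.342 ,  0.3049, 93.1785]), np.float64(0.10499805581311872))
```

Call:
jog_arm([
  {"slide": [-20,99,223],"angular": [1,25.1,-2.7],"fingers": 0.3},
  {"slide": [-20,99,223],"angular": [1,25.1,-2.7],"fingers": 0.3},
  {"slide": [-20,99,223],"angular": [1,25.1,-2.7],"fingers": 0.3},
  {"slide": [-20,99,223],"angular": [1,25.1,-2.7],"fingers": 0.3},
  {"slide": [-20,99,223],"angular": [1,25.1,-2.7],"fingers": 0.3},
  {"slide": [-20,99,223],"angular": [1,25.1,-2.7],"fingers": 0.3},
  {"slide": [-20,99,223],"angular": [1,25.1,-2.7],"fingers": 0.3},
  {"slide": [-20,99,223],"angular": [1,25.1,-2.7],"fingers": 0.3},
  {"slide": [-20,99,223],"angular": [1,25.1,-2.7],"fingers": 0.3},
])

```text
clock: 34.0
tcp_pos: [0.5663, 0.1334, 0.0908]
orientation: [-0.144, 0.731, 0.647, 0.162]
wrist_force: [0.5, 0.3, 0.3]
finger_gap: 0.0595
grip_force: 0.0
```

```bash
python3 - <<'E'
from h import *
T,B=bpick([.572,.178],82.8);goT(T);s=get_state();print(s["tcp_pos"])
E
```

```text
slide [-2.0, 0.2, 101.5] ang [-0.08, -0.04, 0.2] rows 2.4 | tcp [ 0.572  0.174 -0.002]
[0.56633593 0.13338044 0.09079353]
```

Call:
jog_arm([
  {"slide": [-2,0,35],"angular": [0,0,0],"fingers": 0.3},
  {"slide": [-2,0,70],"angular": [0,0,0],"fingers": 0.3},
  {"slide": [-2,0,90],"angular": [0,0,0],"fingers": 0.3},
  {"slide": [-2,0,98],"angular": [0,0,0],"fingers": 0.3},
  {"slide": [-2,0,101],"angular": [0,0,0],"fingers": 0.3},
  {"slide": [-2,0,101],"angular": [0,0,0],"fingers": 0.3},
])

```text
clock: 34.5
tcp_pos: [0.5722, 0.174, -0.0011]
orientation: [-0.143, 0.731, 0.647, 0.163]
wrist_force: [-0.6, -1.2, -1.0]
finger_gap: 0.0597
grip_force: 0.0
```

Call:
jog_arm([
  {"slide": [0,0,0],"angular": [0,0,0],"fingers": 1},
  {"slide": [0,0,0],"angular": [0,0,0],"fingers": 1},
  {"slide": [0,0,0],"angular": [0,0,0],"fingers": 1},
  {"slide": [0,0,0],"angular": [0,0,0],"fingers": 1},
  {"slide": [0,0,0],"angular": [0,0,0],"fingers": 1},
  {"slide": [0,0,0],"angular": [0,0,0],"fingers": 1},
])

```text
clock: 35.0
tcp_pos: [0.5731, 0.1729, -0.0008]
orientation: [-0.143, 0.731, 0.646, 0.164]
wrist_force: [-1.6, -1.8, 7.5]
finger_gap: 0.0287
grip_force: 79.9
```

```bash
python3 - <<'E'
from h import *
import pickle
s=get_state();print(s["tcp_pos"],s["finger_gap"],s["grip_force"])
T=state_T();yaw=np.degrees(np.arctan2(T[1,0],T[0,0]))
# batten lies square in the fingers: centre line through the tool, along-position from the fit
hd=np.array([np.cos(np.radians(yaw)),np.sin(np.radians(yaw)),0]);c0=np.array([.572,.178,0]);t=T[:3,3]*[1,1,0]
c=t+hd*np.dot(c0-t,hd);print(yaw,c,c-c0)
_,B=bpick(c[:2],yaw);pickle.dump((T,B),open("bB.pkl","wb"));stage(T,B,0)
E
```

```text
[ 0.57307126  0.17286394 -0.00083776] 0.028746500308399148 79.93577241897583
82.97257969258591 [0.57367887 0.17779305 0.        ] [ 0.00167887 -0.00020695  0.        ]
lift slide [  97.5    0.6 -208.3]
to place slide [-131.1, 82.8, -76.8] ang [-5.3, -28.1, -38.2] rows 6.7
to place slide [-166.3, -28.7, 43.9] ang [-5.3, -28.1, -38.2] rows 6.7
```

Call:
jog_arm([
  {"slide": [15,0,-32],"angular": [0,0,0],"fingers": 1},
  {"slide": [32,0,-68],"angular": [0,0,0],"fingers": 1},
  {"slide": [49,0,-105],"angular": [0,0,0],"fingers": 1},
  {"slide": [66,0,-141],"angular": [0,0,0],"fingers": 1},
  {"slide": [83,0,-178],"angular": [0,0,0],"fingers": 1},
  {"slide": [97.5,0.6,-208],"angular": [0,0,0],"fingers": 1},
  {"slide": [97.5,0.6,-208],"angular": [0,0,0],"fingers": 1},
])

```text
clock: 35.58
tcp_pos: [0.5761, 0.1733, 0.2359]
orientation: [-0.139, 0.73, 0.647, 0.167]
wrist_force: [0.9, -0.0, 0.6]
finger_gap: 0.029
grip_force: 79.4
```

Call:
jog_arm([
  {"slide": [-131,83,-77],"angular": [-5.3,-28.1,-38.2],"fingers": 1},
  {"slide": [-131,83,-77],"angular": [-5.3,-28.1,-38.2],"fingers": 1},
  {"slide": [-131,83,-77],"angular": [-5.3,-28.1,-38.2],"fingers": 1},
  {"slide": [-131,83,-77],"angular": [-5.3,-28.1,-38.2],"fingers": 1},
  {"slide": [-131,83,-77],"angular": [-5.3,-28.1,-38.2],"fingers": 1},
  {"slide": [-131,83,-77],"angular": [-5.3,-28.1,-38.2],"fingers": 1},
  {"slide": [-131,83,-77],"angular": [-5.3,-28.1,-38.2],"fingers": 1},
  {"slide": [-131,83,-77],"angular": [-5.3,-28.1,-38.2],"fingers": 1},
  {"slide": [-131,83,-77],"angular": [-5.3,-28.1,-38.2],"fingers": 1},
])

```text
clock: 36.33
tcp_pos: [0.6351, 0.0138, 0.2411]
orientation: [0.107, 0.505, 0.855, 0.05]
wrist_force: [-0.3, -0.2, -1.0]
finger_gap: 0.0286
grip_force: 79.4
```

Call:
jog_arm([
  {"slide": [-166,-29,44],"angular": [-5.3,-28.1,-38.2],"fingers": 1},
  {"slide": [-166,-29,44],"angular": [-5.3,-28.1,-38.2],"fingers": 1},
  {"slide": [-166,-29,44],"angular": [-5.3,-28.1,-38.2],"fingers": 1},
  {"slide": [-166,-29,44],"angular": [-5.3,-28.1,-38.2],"fingers": 1},
  {"slide": [-166,-29,44],"angular": [-5.3,-28.1,-38.2],"fingers": 1},
  {"slide": [-166,-29,44],"angular": [-5.3,-28.1,-38.2],"fingers": 1},
  {"slide": [-166,-29,44],"angular": [-5.3,-28.1,-38.2],"fingers": 1},
  {"slide": [-166,-29,44],"angular": [-5.3,-28.1,-38.2],"fingers": 1},
  {"slide": [-166,-29,44],"angular": [-5.3,-28.1,-38.2],"fingers": 1},
  {"slide": [-166,-29,44],"angular": [-5.3,-28.1,-38.2],"fingers": 1},
])

```text
clock: 37.17
tcp_pos: [0.7002, -0.1475, 0.2159]
orientation: [0.341, 0.193, 0.917, -0.071]
wrist_force: [-0.1, -0.1, -0.3]
finger_gap: 0.0286
grip_force: 79.5
```

```bash
python3 - <<'E'
from h import *
import pickle
T,B=pickle.load(open("bB.pkl","rb"));held("bB.pkl")
for al in(15,3): goT(bplace(T,B,0,al,3),al)
G=state_T()@np.linalg.inv(T)@B
for n in("scene","side"):
    p=shot(n);r=tip_of("batten_1",p);print(n,w2px(p,G[:3,3])[0].round(),w2px(p,leant(-60).mean(0))[0].round(),[(round(k["p"],2),np.round(k["point"])) for k in r])
E
```

```text
t 37.1667 centre [ 73.7   0.4 219.1] axis [4.092e-01 1.000e-04 9.125e-01] F [-0.  -0.1 -0.3] gap 0.02860997129417613
15 slide [93.6, -0.5, 44.3] ang [-0.04, -0.15, -0.01] rows 2.5 | tcp [ 0.662 -0.131  0.121]
3 slide [104.4, -0.6, 49.4] ang [-0.04, -0.15, -0.01] rows 2.8 | tcp [ 0.657 -0.129  0.11 ]
scene [203. 160.] [217. 179.] [(0.82, array([376., 233.])), (0.74, array([246., 209.])), (0.6, array([204., 159.])), (0.57, array([450., 267.])), (0.53, array([218., 180.]))]
side [261. 128.] [281. 149.] [(0.86, array([323., 353.])), (0.72, array([282., 145.])), (0.65, array([259., 129.])), (0.65, array([332., 274.]))]
```

Call:
jog_arm([
  {"slide": [30,0,15],"angular": [0,-0.15,0],"fingers": 1},
  {"slide": [60,0,30],"angular": [0,-0.15,0],"fingers": 1},
  {"slide": [80,-0.5,40],"angular": [0,-0.15,0],"fingers": 1},
  {"slide": [92,-0.5,46],"angular": [0,-0.15,0],"fingers": 1},
  {"slide": [97,-0.5,49],"angular": [0,-0.15,0],"fingers": 1},
  {"slide": [101,-0.5,51],"angular": [0,-0.15,0],"fingers": 1},
  {"slide": [103,-0.5,52],"angular": [0,-0.15,0],"fingers": 1},
  {"slide": [103,-0.5,52],"angular": [0,-0.15,0],"fingers": 1},
  {"slide": [103,-0.5,52],"angular": [0,-0.15,0],"fingers": 1},
])

```text
clock: 38.12
tcp_pos: [0.6597, -0.1299, 0.1096]
orientation: [0.343, 0.192, 0.917, -0.072]
wrist_force: [-0.0, 0.3, -0.5]
finger_gap: 0.0288
grip_force: 79.4
```

```bash
python3 - <<'E'
from h import *
import pickle
T,B=pickle.load(open("bB.pkl","rb"));held("bB.pkl");goT(bplace(T,B,0,0,0))
E
```

```text
t 38.1167 centre [2.950e+01 1.000e-01 1.127e+02] axis [0.405  0.0024 0.9143] F [-0.1  0.3 -0.5] gap 0.028811685644004888
 slide [3.0, -0.1, 1.7] ang [-0.02, 0.11, 0.14] rows 0.1 | tcp [ 0.659 -0.13   0.106]
```

Free, 3 mm above; lower onto the tray, release, retract, and head to the batten C view in the same turn.

Call:
jog_arm([
  {"slide": [1.5,0,1],"angular": [0,0,0],"fingers": 1},
  {"slide": [3,0,1.7],"angular": [0,0,0],"fingers": 1},
  {"slide": [3,0,1.7],"angular": [0,0,0],"fingers": 1},
])

```text
clock: 38.37
tcp_pos: [0.659, -0.1297, 0.1067]
orientation: [0.344, 0.192, 0.916, -0.072]
wrist_force: [1.9, -1.3, 0.4]
finger_gap: 0.0288
grip_force: 79.6
```

Call:
jog_arm([
  {"slide": [0,0,0],"angular": [0,0,0],"fingers": 0.4},
  {"slide": [0,0,0],"angular": [0,0,0],"fingers": 0.4},
  {"slide": [0,0,0],"angular": [0,0,0],"fingers": 0.4},
  {"slide": [0,0,0],"angular": [0,0,0],"fingers": 0.4},
  {"slide": [0,0,-15],"angular": [0,0,0],"fingers": 0.4},
  {"slide": [0,0,-45],"angular": [0,0,0],"fingers": 0.4},
  {"slide": [0,0,-80],"angular": [0,0,0],"fingers": 0.4},
  {"slide": [-10,20,-115],"angular": [0,0,0],"fingers": 0.4},
  {"slide": [-25,40,-130],"angular": [0,0,0],"fingers": 0.4},
  {"slide": [-25,40,-130],"angular": [0,0,0],"fingers": 0.4},
])

```text
clock: 39.2
tcp_pos: [0.6169, -0.0642, 0.2279]
orientation: [0.348, 0.19, 0.915, -0.07]
wrist_force: [1.4, -0.0, 0.6]
finger_gap: 0.0514
grip_force: 0.0
```

```bash
python3 - <<'E'
from h import *
s=get_state();print(s["clock"],s["tcp_pos"],s["finger_gap"])
for n in("wrist","scene","side"):
    p=shot(n);r=tip_of("batten_1",p);print(n,[w2px(p,leant(y).mean(0))[0].round() for y in(-60,0)],[(round(k["p"],2),np.round(k["point"])) for k in r])
legs(pose(.36,.20,.31,93),.5,.03)
E
```

```text
39.2 [ 0.61689009 -0.06418657  0.22794693] 0.051395401064752405
wrist [array([158., 148.]), array([231., 148.])] [(0.94, array([162., 150.])), (0.6, array([233., 147.]))]
scene [array([217., 179.]), array([220., 188.])] [(0.93, array([449., 268.])), (0.84, array([376., 231.])), (0.68, array([220., 187.])), (0.53, array([217., 180.]))]
side [array([281., 149.]), array([271., 157.])] [(0.85, array([323., 354.])), (0.81, array([330., 273.])), (0.7, array([271., 156.])), (0.6, array([283., 146.]))]
 slide [77.9, 71.5, -168.0] ang [11.2, 18.2, 30.3] rows 5.2
 slide [163.1, -25.8, -81.0] ang [11.2, 18.2, 30.3] rows 5.2
```

Call:
jog_arm([
  {"slide": [78,71,-168],"angular": [11.2,18.2,30.3],"fingers": 0.3},
  {"slide": [78,71,-168],"angular": [11.2,18.2,30.3],"fingers": 0.3},
  {"slide": [78,71,-168],"angular": [11.2,18.2,30.3],"fingers": 0.3},
  {"slide": [78,71,-168],"angular": [11.2,18.2,30.3],"fingers": 0.3},
  {"slide": [78,71,-168],"angular": [11.2,18.2,30.3],"fingers": 0.3},
  {"slide": [78,71,-168],"angular": [11.2,18.2,30.3],"fingers": 0.3},
  {"slide": [78,71,-168],"angular": [11.2,18.2,30.3],"fingers": 0.3},
])

```text
clock: 40.08
tcp_pos: [0.4876, 0.067, 0.2954]
orientation: [0.182, 0.463, 0.867, -0.037]
wrist_force: [-0.3, 0.2, -0.6]
finger_gap: 0.0597
grip_force: 0.0
```

Call:
jog_arm([
  {"slide": [163,-26,-81],"angular": [11.2,18.2,30.3],"fingers": 0.3},
  {"slide": [163,-26,-81],"angular": [11.2,18.2,30.3],"fingers": 0.3},
  {"slide": [163,-26,-81],"angular": [11.2,18.2,30.3],"fingers": 0.3},
  {"slide": [163,-26,-81],"angular": [11.2,18.2,30.3],"fingers": 0.3},
  {"slide": [163,-26,-81],"angular": [11.2,18.2,30.3],"fingers": 0.3},
  {"slide": [163,-26,-81],"angular": [11.2,18.2,30.3],"fingers": 0.3},
  {"slide": [163,-26,-81],"angular": [11.2,18.2,30.3],"fingers": 0.3},
  {"slide": [163,-26,-81],"angular": [11.2,18.2,30.3],"fingers": 0.3},
])

```text
clock: 40.75
tcp_pos: [0.3613, 0.1982, 0.3098]
orientation: [0.003, 0.688, 0.726, 0.0]
wrist_force: [0.7, 0.2, -0.4]
finger_gap: 0.0598
grip_force: 0.0
```

```bash
python3 - <<'E'
from h import *
np.set_printoptions(precision=4,suppress=True)
p=shot("wrist");s=get_state();print(s["tcp_pos"])
x,f=fitbat(p,[.342,.305],92);print(x,f)
for r in tip_of("batten_1",p): print(r["p"],r["point"],px2w(p,r["point"],.018))
T,B=bpick(x[:2],x[2]);pre=T.copy();pre[:3,3]-=.10*T[:3,2];goT(pre,"pre")
E
```

```text
[0.3612 0.1984 0.3101]
[ 0.3401  0.3055 93.0207] 0.10666130194346457
0.91 [276.3, 80.9] [0.3457 0.3024 0.018 ]
pre slide [62.4, -16.2, 221.6] ang [0.25, 25.15, 0.08] rows 5.5 | tcp [0.343 0.26  0.089]
```

Call:
jog_arm([
  {"slide": [62,-15.5,221],"angular": [0.2,25.1,0],"fingers": 0.2},
  {"slide": [62,-15.5,221],"angular": [0.2,25.1,0],"fingers": 0.2},
  {"slide": [62,-15.5,221],"angular": [0.2,25.1,0],"fingers": 0.2},
  {"slide": [62,-15.5,221],"angular": [0.2,25.1,0],"fingers": 0.2},
  {"slide": [62,-15.5,221],"angular": [0.2,25.1,0],"fingers": 0.2},
  {"slide": [62,-15.5,221],"angular": [0.2,25.1,0],"fingers": 0.2},
  {"slide": [62,-15.5,221],"angular": [0.2,25.1,0],"fingers": 0.2},
  {"slide": [62,-15.5,221],"angular": [0.2,25.1,0],"fingers": 0.2},
])

```text
clock: 41.52
tcp_pos: [0.3418, 0.26, 0.0895]
orientation: [-0.157, 0.671, 0.709, 0.148]
wrist_force: [-0.0, -0.2, 0.9]
finger_gap: 0.0684
grip_force: 0.0
```

```bash
python3 - <<'E'
from h import *
np.set_printoptions(precision=4,suppress=True)
p=shot("wrist")
try:
    x,f=fitbat(p,[.341,.305],93);print(x,f)
except Exception as e: print(e)
T,B=bpick([.341,.305],93);goT(T);s=get_state();print(s["tcp_pos"],s["joint_pos"])
E
```

```text
[ 0.3406  0.3038 92.8637] 0.07213606863242283
 slide [-2.2, -0.3, 101.6] ang [0.08, -0.01, 0.15] rows 2.4 | tcp [ 0.341  0.301 -0.002]
[0.3435 0.2603 0.0909] [ 0.1357  0.0387 -0.7078  0.7839  0.4347  1.6608]
```

Call:
jog_arm([
  {"slide": [-3,-0.5,35],"angular": [0,0,0],"fingers": 0.2},
  {"slide": [-3,-0.5,70],"angular": [0,0,0],"fingers": 0.2},
  {"slide": [-3,-0.5,90],"angular": [0,0,0],"fingers": 0.2},
  {"slide": [-3,-0.5,98],"angular": [0,0,0],"fingers": 0.2},
  {"slide": [-3,-0.5,101],"angular": [0,0,0],"fingers": 0.2},
  {"slide": [-3,-0.5,101],"angular": [0,0,0],"fingers": 0.2},
])

```text
clock: 42.07
tcp_pos: [0.3419, 0.3009, -0.0015]
orientation: [-0.156, 0.671, 0.709, 0.15]
wrist_force: [-0.3, -0.7, 0.8]
finger_gap: 0.0684
grip_force: 0.0
```

Call:
jog_arm([
  {"slide": [0,0,0],"angular": [0,0,0],"fingers": 1},
  {"slide": [0,0,0],"angular": [0,0,0],"fingers": 1},
  {"slide": [0,0,0],"angular": [0,0,0],"fingers": 1},
  {"slide": [0,0,0],"angular": [0,0,0],"fingers": 1},
  {"slide": [0,0,0],"angular": [0,0,0],"fingers": 1},
  {"slide": [0,0,0],"angular": [0,0,0],"fingers": 1},
  {"slide": [0,0,0],"angular": [0,0,0],"fingers": 1},
])

```text
clock: 42.65
tcp_pos: [0.3416, 0.3005, -0.0013]
orientation: [-0.156, 0.672, 0.709, 0.151]
wrist_force: [-0.7, -3.3, 8.4]
finger_gap: 0.0288
grip_force: 78.9
```

```bash
python3 - <<'E'
from h import *
import pickle
s=get_state();print(s["tcp_pos"],s["finger_gap"],s["grip_force"])
T=state_T();yaw=np.degrees(np.arctan2(T[1,0],T[0,0]))
hd=np.array([np.cos(np.radians(yaw)),np.sin(np.radians(yaw)),0]);c0=np.array([.3405,.3044,0]);t=T[:3,3]*[1,1,0]
c=t+hd*np.dot(c0-t,hd);print(yaw,c,c-c0)
_,B=bpick(c[:2],yaw);pickle.dump((T,B),open("bC.pkl","wb"))
# leg 1: to an intermediate point at constant attitude, high; then the two turning legs
L=T.copy();L[2,3]+=.24;print("lift",(T[:3,:3].T@(L[:3,3]-T[:3,3])*1000).round(1))
Q=bplace(T,B,60,120,0)
legs(Q,.5,.03,L)
E
```

```text
[ 0.34155516  0.30046425 -0.0012744 ] 0.028789709757272287 78.8827908039093
93.12494106450008 [0.34133779 0.30444574 0.        ] [8.3779077e-04 4.5738898e-05 0.0000000e+00]
lift [ 101.7    0.9 -217.4]
 slide [-180.4, 182.3, -103.6] ang [-4.6, -29.3, -33.0] rows 6.6
 slide [-262.8, 38.4, 86.3] ang [-4.6, -29.3, -33.0] rows 6.7
```

Call:
jog_arm([
  {"slide": [15,0,-32],"angular": [0,0,0],"fingers": 1},
  {"slide": [32,0,-68],"angular": [0,0,0],"fingers": 1},
  {"slide": [49,0,-105],"angular": [0,0,0],"fingers": 1},
  {"slide": [66,0,-141],"angular": [0,0,0],"fingers": 1},
  {"slide": [83,0.5,-178],"angular": [0,0,0],"fingers": 1},
  {"slide": [102,1,-217],"angular": [0,0,0],"fingers": 1},
  {"slide": [102,1,-217],"angular": [0,0,0],"fingers": 1},
])

```text
clock: 43.23
tcp_pos: [0.3446, 0.3023, 0.2457]
orientation: [-0.154, 0.67, 0.709, 0.155]
wrist_force: [0.7, 0.7, -0.9]
finger_gap: 0.0288
grip_force: 79.6
```

Call:
jog_arm([
  {"slide": [-180,182,-104],"angular": [-4.6,-29.3,-33],"fingers": 1},
  {"slide": [-180,182,-104],"angular": [-4.6,-29.3,-33],"fingers": 1},
  {"slide": [-180,182,-104],"angular": [-4.6,-29.3,-33],"fingers": 1},
  {"slide": [-180,182,-104],"angular": [-4.6,-29.3,-33],"fingers": 1},
  {"slide": [-180,182,-104],"angular": [-4.6,-29.3,-33],"fingers": 1},
  {"slide": [-180,182,-104],"angular": [-4.6,-29.3,-33],"fingers": 1},
  {"slide": [-180,182,-104],"angular": [-4.6,-29.3,-33],"fingers": 1},
  {"slide": [-180,182,-104],"angular": [-4.6,-29.3,-33],"fingers": 1},
  {"slide": [-180,182,-104],"angular": [-4.6,-29.3,-33],"fingers": 1},
  {"slide": [-180,182,-104],"angular": [-4.6,-29.3,-33],"fingers": 1},
])

```text
clock: 44.07
tcp_pos: [0.5327, 0.1041, 0.2551]
orientation: [0.099, 0.467, 0.878, 0.043]
wrist_force: [-0.6, 1.1, -0.9]
finger_gap: 0.0287
grip_force: 79.4
```

Call:
jog_arm([
  {"slide": [-263,38,86],"angular": [-4.6,-29.3,-33],"fingers": 1},
  {"slide": [-263,38,86],"angular": [-4.6,-29.3,-33],"fingers": 1},
  {"slide": [-263,38,86],"angular": [-4.6,-29.3,-33],"fingers": 1},
  {"slide": [-263,38,86],"angular": [-4.6,-29.3,-33],"fingers": 1},
  {"slide": [-263,38,86],"angular": [-4.6,-29.3,-33],"fingers": 1},
  {"slide": [-263,38,86],"angular": [-4.6,-29.3,-33],"fingers": 1},
  {"slide": [-263,38,86],"angular": [-4.6,-29.3,-33],"fingers": 1},
  {"slide": [-263,38,86],"angular": [-4.6,-29.3,-33],"fingers": 1},
  {"slide": [-263,38,86],"angular": [-4.6,-29.3,-33],"fingers": 1},
  {"slide": [-263,38,86],"angular": [-4.6,-29.3,-33],"fingers": 1},
])

```text
clock: 44.9
tcp_pos: [0.7257, -0.0927, 0.2132]
orientation: [0.341, 0.192, 0.918, -0.07]
wrist_force: [-0.0, 0.6, -1.0]
finger_gap: 0.0286
grip_force: 79.7
```

```bash
python3 - <<'E'
from h import *
import pickle
T,B=pickle.load(open("bC.pkl","rb"));held("bC.pkl")
for al in(15,3): goT(bplace(T,B,60,al,0),al)
G=state_T()@np.linalg.inv(T)@B
for n in("scene","side"):
    p=shot(n);r=tip_of("batten_1",p);print(n,w2px(p,G[:3,3])[0].round(),[(round(k["p"],2),np.round(k["point"])) for k in r])
E
```

```text
t 44.9 centre [ 74.9  60.9 217.5] axis [0.41   0.0012 0.9121] F [-0.2  0.6 -1. ] gap 0.028573970003535763
15 slide [92.1, -1.0, 45.0] ang [0.04, -0.21, 0.09] rows 2.5 | tcp [ 0.688 -0.077  0.119]
3 slide [103.0, -1.0, 50.2] ang [0.04, -0.21, 0.09] rows 2.7 | tcp [ 0.684 -0.075  0.108]
scene [205. 169.] [(0.68, array([203., 172.])), (0.62, array([217., 179.])), (0.59, array([453., 268.])), (0.57, array([218., 185.]))]
side [250. 136.] [(0.86, array([272., 159.])), (0.86, array([321., 354.])), (0.78, array([281., 146.])), (0.61, array([244., 134.]))]
```

```bash
python3 - <<'E'
from h import *
import pickle
T,B=pickle.load(open("bC.pkl","rb"));G=state_T()@np.linalg.inv(T)@B
xs=np.arange(-130,131,5)
for n in("wrist","scene","side"):
    p=shot(n);h=cv2.cvtColor(p["color"],cv2.COLOR_RGB2HSV).astype(int);w=woodmask(p)
    for off in((0,15),(12,15),(-12,15),(15,0)):
        P=np.array([(G@[x/1000,off[0]/1000,off[1]/1000,1])[:3] for x in xs]);u=w2px(p,P).round().astype(int)
        ok=(u[:,0]>=0)&(u[:,0]<560)&(u[:,1]>=0)&(u[:,1]<420)
        print(n,off,"".join("." if not o else("#" if w[b,a] else "-") for o,(a,b) in zip(ok,u)))
E
```

```text
wrist (0, 15) ...##################################--..............
wrist (12, 15) ...#################################---..............
wrist (-12, 15) ...#################################---..............
wrist (15, 0) #####################################---.............
scene (0, 15) ##########################------###########-#####----
scene (12, 15) ###########################-----##################---
scene (-12, 15) #########################------##--####-#--####------
scene (15, 0) ##########################-----##################----
side (0, 15) #############################-----##############-----
side (12, 15) ############################------###############----
side (-12, 15) ############################------#############------
side (15, 0) ###########################------###############-----
```

Call:
jog_arm([
  {"slide": [30,0,15],"angular": [0,-0.2,0],"fingers": 1},
  {"slide": [60,0,30],"angular": [0,-0.2,0],"fingers": 1},
  {"slide": [80,-1,39],"angular": [0,-0.2,0],"fingers": 1},
  {"slide": [91,-1,45],"angular": [0,-0.2,0],"fingers": 1},
  {"slide": [96,-1,47.5],"angular": [0,-0.2,0],"fingers": 1},
  {"slide": [100,-1,49.5],"angular": [0,-0.2,0],"fingers": 1},
  {"slide": [103,-1,51],"angular": [0,-0.2,0],"fingers": 1},
  {"slide": [103,-1,51],"angular": [0,-0.2,0],"fingers": 1},
  {"slide": [103,-1,51],"angular": [0,-0.2,0],"fingers": 1},
])

```text
clock: 46.0
tcp_pos: [0.686, -0.0767, 0.1086]
orientation: [0.344, 0.192, 0.917, -0.071]
wrist_force: [-0.2, 0.3, -0.9]
finger_gap: 0.0288
grip_force: 79.6
```

```bash
python3 - <<'E'
from h import *
import pickle
T,B=pickle.load(open("bC.pkl","rb"));held("bC.pkl");goT(bplace(T,B,60,0,0))
E
```

```text
t 46.0 centre [ 32.1  59.5 112.7] axis [0.4041 0.001  0.9147] F [-0.3  0.2 -0.9] gap 0.028819935844840314
 slide [5.0, 0.5, 0.0] ang [0.02, 0.17, 0.08] rows 0.1 | tcp [ 0.683 -0.075  0.105]
```

Call:
jog_arm([
  {"slide": [2,0.5,0],"angular": [0,0,0],"fingers": 1},
  {"slide": [4,0.5,0],"angular": [0,0,0],"fingers": 1},
  {"slide": [5,0.5,0],"angular": [0,0,0],"fingers": 1},
  {"slide": [5,0.5,0],"angular": [0,0,0],"fingers": 1},
])

```text
clock: 46.33
tcp_pos: [0.6826, -0.0748, 0.1051]
orientation: [0.344, 0.192, 0.916, -0.071]
wrist_force: [1.1, -1.1, -1.2]
finger_gap: 0.0287
grip_force: 79.6
```

Call:
jog_arm([
  {"slide": [0,0,0],"angular": [0,0,0],"fingers": 0.4},
  {"slide": [0,0,0],"angular": [0,0,0],"fingers": 0.4},
  {"slide": [0,0,0],"angular": [0,0,0],"fingers": 0.4},
  {"slide": [0,0,0],"angular": [0,0,0],"fingers": 0.4},
  {"slide": [0,0,-15],"angular": [0,0,0],"fingers": 0.4},
  {"slide": [0,0,-45],"angular": [0,0,0],"fingers": 0.4},
  {"slide": [0,0,-80],"angular": [0,0,0],"fingers": 0.4},
  {"slide": [0,0,-120],"angular": [0,0,0],"fingers": 0.4},
  {"slide": [0,-40,-150],"angular": [0,0,0],"fingers": 0.4},
  {"slide": [0,-60,-180],"angular": [0,0,0],"fingers": 0.4},
])

```text
clock: 47.17
tcp_pos: [0.5503, -0.0807, 0.2391]
orientation: [0.343, 0.19, 0.917, -0.07]
wrist_force: [0.9, -0.4, 1.3]
finger_gap: 0.0515
grip_force: 0.0
```

```bash
python3 - <<'E'
from h import *
s=get_state();print(s["clock"],s["tcp_pos"],s["finger_gap"])
p=shot("wrist");r=tip_of("batten_1",p);print([w2px(p,leant(y).mean(0))[0].round() for y in(-60,0,60)],[(round(k["p"],2),np.round(k["point"])) for k in r])
q=shot("side");r=tip_of("batten_1",q);print([w2px(q,leant(y).mean(0))[0].round() for y in(-60,0,60)],[(round(k["p"],2),np.round(k["point"])) for k in r])
im=p["color"][:,:,::-1].copy()
for y in(-60,0,60): cv2.polylines(im,[cv2.convexHull(w2px(p,leant(y)).astype(np.int32))],True,(0,255,0),1,cv2.LINE_AA)
b=cv2.resize(q["color"][110:210,220:320,::-1],(420,420),interpolation=cv2.INTER_CUBIC)
cv2.imwrite("pics/fin.png",cv2.resize(np.hstack([im,b]),(800,343)))
E
```

```text
47.1667 [ 0.55025006 -0.08072419  0.23914491] 0.05147495553356412
[array([222., 178.]), array([283., 178.]), array([344., 178.])] [(0.8, array([282., 178.])), (0.69, array([345., 178.])), (0.65, array([223., 179.]))]
[array([281., 149.]), array([271., 157.]), array([261., 165.])] [(0.87, array([258., 165.])), (0.85, array([281., 148.])), (0.78, array([270., 155.])), (0.68, array([324., 354.]))]
```

View pics/fin.png

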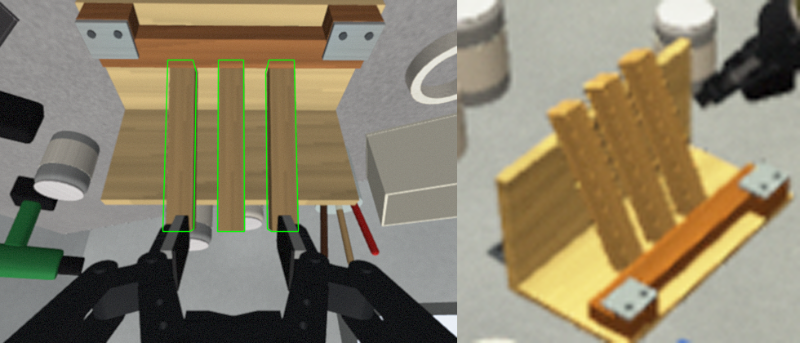

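All three battens (wrist columns ~180, 231 and 282 in the view) lean square inside their predicted outlines, with their feet against the bar. The bar sits under both lips. I'll check the scrap once more, then hand in.

```bash
python3 - <<'E'
from h import *
q=shot("side")
for t in("offcut_1","scrap_box"):
    print(t,[(round(k["p"],2),px2w(q,k["point"],.02).round(3)) for k in tip_of(t,q)])
print(get_state()["wrist_force"]);print(hand_in())
E
```

```text
offcut_1 [(0.47, array([ 0.36 , -0.447,  0.02 ]))]
scrap_box []
[ 0.53430676  0.043651   -0.56008234]
the job is handed in; nothing more can be done
None
```

The job is handed in at about 47 s: both offcuts went into the grey scrap box, the bar is home under both keepers and centred to about 2 mm, and all three battens lean square against the backboard with their feet on the bar (the last check before handing in found only one offcut and missed the box, though an earlier close view showed both inside).

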